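# Make up the gearbox kit rack

## Robot

A 7-joint arm with a two-finger parallel gripper is mounted at the origin on the work surface. World frame = base frame: x ahead of the robot, y to its left, z up, the work surface at z = 0. Lengths are in m, angles in rad, forces in N, time in s.
With the tool pointing down it reaches from about 0.4 to 0.85 m from the base axis. Payload 10.4 kg.
Tool frame: the origin (TCP) lies at the centre of the arm's flange, where the gripper is bolted on; the fingertips stand 173 mm ahead of it and the grasp point (between the pads) lies 155 mm ahead of it; z points along the fingers, y is the line along which they close (so a half turn about z gives the same grasp; the last joint's range is limited). The gripper opens to 85 mm and grips with 20 to 120 N. Pads are 22 mm wide; open, the fingers measure 114 mm over their backs; the gripper's body (76 mm by 85 mm) begins 54 mm behind the grasp point. The pads swing forward as they close: fully open they stand 13 mm farther back than shut.
Start: joints at [-1.151, 0.332, -0.065, 1.46, 0.022, 1.35, -0.088], TCP at [0.268, 0.565, 0.405] pointing down, gripper open.
Joint ranges: [-2.6, 2.6], [-0.5, 2.12], [-1.47, 1.34], [0.16, 2.42], [-1.27, 4.41], [0.06, 2.06], [-2.6, 2.6]. Speed limits (rad/s): [2.22, 2.22, 2.79, 2.79, 3.14, 3.14, 3.14].

## Interface

Orientations are given as a unit quaternion [x, y, z, w].
In Python, from workcell import manip, viewer, finder gives the robot as it stands.
- The arm moves only by the tool arm_command, never from a script. Its argument "plan" is a list of rows, each an object with "dp": the shift along the tool's x, y, z in mm, a list of three; "spin": the turn about the tool's z in rad. A call has 1 to 5 rows; each row shifts and turns the commanded pose from where the row before left it, along the tool's axes as they then stand; what a row does not reach is not made up. A row lasts 1/10 s, in which the tool goes at most 50 mm and 8.59 degrees, less where a joint would pass 70% of its speed; a pose out of reach is approached as far as the arm can. A call is refused whole if a number of a shift passes 50 or a number of a turn 0.15, either way. A call with a gripper value outside its range is refused whole. "grip" is the closure, from -1 (fully open) to 1 (shut), set as the call begins (left out, the last holds). The fingers move at their own pace and stop on an object; "newtons" is the grip in N (left out, the last holds). Time passes only in rows, so rows that do not move let the fingers close. It gives the time, the measured TCP pose, the force, the opening and the grip force at its end, in the units of the state.
- manip.get_obs(): the state, without advancing time (a new reading comes with each control period).
- viewer.camera(name): name is "scene" or "top" or "wrist"; returns the picture (420x560x3 uint8, blue, green, red); there is no depth.
- viewer.camera_params(name): a dict with "vertical_fov" (degrees; the focal length in pixels is half the picture's height over the tangent of half this angle, whatever the lens; pixels are square), "cx", "cy" (the principal point, pixels), "k1" (the pictures are not rectified: a ray, as slopes to the right and down, at radius r is drawn at 1 + k1 r^2 times it, then the intrinsics apply), "R" (3x3) and "t" (3): a world point X has camera coordinates R X + t; the wrist camera has in their place "T_tool_cam" (4x4, takes a point from camera to tool coordinates, whose origin is the TCP and whose axes are the flange's). Camera axes: x right, y down, z forward; pixel columns grow to the right and rows downward; lengths in m; the calibration is good to about 2 mm. A picture is of the moment at which its call begins: read the wrist's pose just before it. camera_params takes no time and is no camera call.
- manip.hand_in(): hands the job in; it is judged then, once.
Trained networks look in the newest picture that a camera, given by its name, has taken for a name from the list of things; names that differ only in an ending like _2 or _b are one class to them, and where a whole thing is asked for, a point or a joint stands for the part that bears it (a point fixed in the world has none). Each returns a list of dicts, best first, with "score" (0 to 1); they miss things now and then, are a little off and sometimes report something else, mostly with a low value. They report only what shows in the picture. A call takes as long as a camera call.
- finder.find_in(camera, thing): "position" ([x, y, z] in m, in world coordinates, good to about 4 mm: the middle of the surface that is visible of it).
The state is a dict: "clock": time; "joint_pos": joint angles; "joint_velocities": joint speeds; "tau": joint torques, N m; "position": TCP position; "ee_rot": TCP orientation; "ft_force": force on the tool from outside, world axes, zero at the start; "torque": the same for the moment, N m; "grip_width": opening from 0.0 (shut) to 1.0 (fully open); "grasp_force": force on a finger pad.
Only numpy, scipy, OpenCV 4.12 (cv2) and the standard library are available. Lean on these libraries where they do the work, as an engineer would, in place of code of your own. Each camera call takes 0.05 s, during which the arm holds its last target. There are 200 camera calls.

## Task

Make up the kit on the sloped blue rack: hang every eye link on a peg of its own, slid all the way down so it lies flat on the panel with its shank pointing straight down the slope, and lay each of the two spindles across one of the pairs of V cradles along the top, one to a pair. When all the parts are on, throw the lever at the end of the rack fully over to the rear to mark the kit complete; leave the bottle, bin and wrench where they are.

Things in the scene. Friction and masses are not known exactly. Their poses are not given: they have to be found in the camera images.
- rack: blue kit rack, fixed; origin on the bench under the middle of the peg row, x to the rear, y left, z up. A panel 330 mm wide slopes at 40 degrees to the horizontal, rising to the rear, from 125 mm below the four pegs (along the slope) to 45 mm above. Behind it a beam (x 70, top at z 150, 20 mm deep) carries two pairs of V cradles. The flag lever's base (70 x 50 x 25 mm) is centred at x 0, y 205
- peg1 (a point): foot of a peg, at the panel's face (rack x 0, y -120, z 100 mm). The peg is 16 mm in diameter, 70 mm long with a round tip, square to the panel: its axis points up and to the front, 50 degrees above horizontal (in rack axes (-0.643, 0, 0.766)); downhill on the panel is (-0.766, 0, -0.643)
- peg2 (a point): foot of a peg, at the panel's face (rack x 0, y -40, z 100 mm). The peg is 16 mm in diameter, 70 mm long with a round tip, square to the panel: its axis points up and to the front, 50 degrees above horizontal (in rack axes (-0.643, 0, 0.766)); downhill on the panel is (-0.766, 0, -0.643)
- peg3 (a point): foot of a peg, at the panel's face (rack x 0, y 40, z 100 mm). The peg is 16 mm in diameter, 70 mm long with a round tip, square to the panel: its axis points up and to the front, 50 degrees above horizontal (in rack axes (-0.643, 0, 0.766)); downhill on the panel is (-0.766, 0, -0.643)
- peg4 (a point): foot of a peg, at the panel's face (rack x 0, y 120, z 100 mm). The peg is 16 mm in diameter, 70 mm long with a round tip, square to the panel: its axis points up and to the front, 50 degrees above horizontal (in rack axes (-0.643, 0, 0.766)); downhill on the panel is (-0.766, 0, -0.643)
- seat1 (a point): where the centre of a spindle comes to rest in a pair of cradles (rack x 70 mm, y -80 mm, z 178 mm). The two grey 90-degree V notches of the pair, each 8 mm thick and opening upward about 45 mm wide, stand 33 mm either side of it along the rack's y; their lowest point is 17 mm below this point; 11 mm further down is the beam
- seat2 (a point): where the centre of a spindle comes to rest in a pair of cradles (rack x 70 mm, y 80 mm, z 178 mm). The two grey 90-degree V notches of the pair, each 8 mm thick and opening upward about 45 mm wide, stand 33 mm either side of it along the rack's y; their lowest point is 17 mm below this point; 11 mm further down is the beam
- link1: aluminium eye link, 133 mm long, 0.2 to 0.33 kg: a shank 26 mm wide, 28 mm tall, from x -37 to +39 mm, ending in a round flat eye 60 mm across and 16 mm thick with a 36 mm hole through it along z. Origin at the middle of the shank, on its flat underside (flush with the eye's); x towards the eye, y across the shank, z up when it lies on the bench. Grip the shank across its width. May be absent
- link1_eye (a point): centre of that link's hole, at the underside: 65 mm along the link's x from its origin
- link2: aluminium eye link, 133 mm long, 0.2 to 0.33 kg: a shank 26 mm wide, 28 mm tall, from x -37 to +39 mm, ending in a round flat eye 60 mm across and 16 mm thick with a 36 mm hole through it along z. Origin at the middle of the shank, on its flat underside (flush with the eye's); x towards the eye, y across the shank, z up when it lies on the bench. Grip the shank across its width. May be absent
- link2_eye (a point): centre of that link's hole, at the underside: 65 mm along the link's x from its origin
- link3: aluminium eye link, 133 mm long, 0.2 to 0.33 kg: a shank 26 mm wide, 28 mm tall, from x -37 to +39 mm, ending in a round flat eye 60 mm across and 16 mm thick with a 36 mm hole through it along z. Origin at the middle of the shank, on its flat underside (flush with the eye's); x towards the eye, y across the shank, z up when it lies on the bench. Grip the shank across its width. May be absent
- link3_eye (a point): centre of that link's hole, at the underside: 65 mm along the link's x from its origin
- link4: aluminium eye link, 133 mm long, 0.2 to 0.33 kg: a shank 26 mm wide, 28 mm tall, from x -37 to +39 mm, ending in a round flat eye 60 mm across and 16 mm thick with a 36 mm hole through it along z. Origin at the middle of the shank, on its flat underside (flush with the eye's); x towards the eye, y across the shank, z up when it lies on the bench. Grip the shank across its width. May be absent
- link4_eye (a point): centre of that link's hole, at the underside: 65 mm along the link's x from its origin
- spindle1: steel spindle, 140 mm long along its x, 0.28 to 0.46 kg: a round bar 24 mm in diameter over the middle 90 mm, a square block 32 x 32 x 25 mm at each end. Origin at its middle, on the centre line (16 mm above the bench when lying on it)
- spindle2: steel spindle, 140 mm long along its x, 0.28 to 0.46 kg: a round bar 24 mm in diameter over the middle 90 mm, a square block 32 x 32 x 25 mm at each end. Origin at its middle, on the centre line (16 mm above the bench when lying on it)
- flag (a joint): angle of the kit-complete lever (rad): 0 to 0.15 at the start, leaning to the front (rack -x), 0.5 upright, 1.0 leaning fully to the rear (rack +x), where it stops. It turns about the rack's y at z 22 mm, needs about 1 N at the tip and stays where it is left
- flag_tip (a point): centre of the lever's black ball, 26 mm in diameter, 80 mm from the pivot on a 10 mm rod; about 92 mm above the bench at either end of its swing, 102 mm when upright
- bottle: white plastic bottle 60 mm across, 160 mm tall, standing; not part of the job. Origin under its middle
- bin: empty blue small-parts bin 130 x 160 x 60 mm; not part of the job. Origin under its middle
- wrench: wrench lying behind the rack; not part of the job. Origin under its middle

How it is judged:
On the way, in this order (a step that is already met when the one before it is completed fails the run):
1. every link present hangs home on its own peg, shank down, and both spindles lie in the cradles, with the lever not yet thrown ((distance between link1_eye and peg1 below 0.016 m or distance between link1_eye and peg2 below 0.016 m or distance between link1_eye and peg3 below 0.016 m or distance between link1_eye and peg4 below 0.016 m) and angle between the x axis of each of link1, link2, link3, link4 and the x axis of rack, either way round below 0.9 rad and height (world z) of each of link1, link2, link3, link4 below 0.085 m and linear speed of each of link1, link2, link3, link4, spindle1, spindle2 below 0.05 m/s and (distance between link2_eye and peg1 below 0.016 m or distance between link2_eye and peg2 below 0.016 m or distance between link2_eye and peg3 below 0.016 m or distance between link2_eye and peg4 below 0.016 m) and (distance between link3_eye and peg1 below 0.016 m or distance between link3_eye and peg2 below 0.016 m or distance between link3_eye and peg3 below 0.016 m or distance between link3_eye and peg4 below 0.016 m) and (distance between link4_eye and peg1 below 0.016 m or distance between link4_eye and peg2 below 0.016 m or distance between link4_eye and peg3 below 0.016 m or distance between link4_eye and peg4 below 0.016 m) and (distance between spindle1 and seat1 below 0.018 m or distance between spindle1 and seat2 below 0.018 m) and angle between the x axis of each of spindle1, spindle2 and the y axis of rack, either way round below 0.12 rad and (distance between spindle2 and seat1 below 0.018 m or distance between spindle2 and seat2 below 0.018 m)), for 0.2 s.
2. the lever is thrown fully to the rear (value of joint flag above 0.85 rad), for 0.2 s.
At the end, for the whole second after the job is handed in: each link present: hole centre within 16 mm of a peg foot, shank down the slope within about 35 degrees (origin below 85 mm); each spindle: centre within 18 mm of a seat, axis within 0.12 rad of the rack's y; all at rest; lever beyond 0.85 rad (all of step 1 and value of joint flag above 0.85 rad); the robot touches nothing.
It fails at once if the bottle is moved more than 30 mm (distance of bottle from where it was at the start of the episode above 0.03 m).
It fails at once if the bin is moved more than 30 mm (distance of bin from where it was at the start of the episode above 0.03 m).
It fails at once if the wrench is moved more than 30 mm (distance of wrench from where it was at the start of the episode above 0.03 m).
Of link1, link2, link3, link4 only 3 to 4 are there at a start; the rules pass over those that are not, and their reading is None.
At some moment in a run one of link1, link2, link3, link4 may be knocked a few centimetres aside while the robot is not near it.
It also fails if it takes over 208 s, if anything falls off the work surface, if the arm or the gripper's body presses on something with over 40 N, if the wrist force passes 120 N, or if a joint passes its speed limit or range.

## Working session

There is one attempt and no reset: what is moved stays moved. The work goes in short steps, Python scripts to look and compute and a tool call to move; the robot and the scene stay as the last step left them, time stands still between calls to the robot, and variables do not carry over. Pictures are saved under pics/ and viewed, at most 14 in all, crops included, and the job is handed in when it is done.

Besides the shell and the picture viewer there is one more tool, called after "Emit:" as name(argument=value, ...), one argument or row to a line, values as JSON. arm_command: Moves the arm, as the interface text tells. Its arguments: {"type":"object","properties":{"plan":{"type":"array","items":{"type":"object","properties":{"dp":{"type":"array","items":{"type":"number"}},"spin":{"type":"number"}}}},"grip":{"type":"number"},"newtons":{"type":"number"}},"required":["plan"]}

```bash
mkdir -p pics
cat > h.py <<'E'
import numpy as np, cv2
from workcell import manip, viewer, finder
from scipy.spatial.transform import Rotation as Rn
def cam(name):
    p=viewer.camera_params(name); f=210/np.tan(np.radians(p['vertical_fov'])/2)
    K=np.array([[f,0,p['cx']],[0,f,p['cy']],[0,0,1]]); d=np.array([p['k1'],0,0,0,0.])
    if name=='wrist':
        o=manip.get_obs(); T=np.eye(4); T[:3,:3]=Rn.from_quat(o['ee_rot']).as_matrix(); T[:3,3]=o['position']
        M=np.linalg.inv(T@np.array(p['T_tool_cam'])); return K,d,M[:3,:3],M[:3,3]
    return K,d,np.array(p['R']),np.array(p['t'])
def proj(C,X):
    K,d,R,t=C
    return cv2.projectPoints(np.atleast_2d(np.array(X,float)),cv2.Rodrigues(R)[0],t,K,d)[0][:,0]
def unproj(C,uv,z):
    K,d,R,t=C
    n=cv2.undistortPoints(np.array(uv,float).reshape(-1,1,2),K,d)[:,0]
    r=np.c_[n,np.ones(len(n))]@R; c=-R.T@t
    return c+r*((z-c[2])/r[:,2])[:,None]
E
python3 - <<'E'
from h import *
o=manip.get_obs(); print(o['clock'],o['position'],o['ee_rot'],o['ft_force'])
for n in ['scene','top']:
    cv2.imwrite(f'pics/{n}0.png',viewer.camera(n))
for n in ['link1','link1_eye','spindle1','rack','flag_tip','bottle','bin','wrench']:
    print(n)
    for c in ['top','scene']:
        for r in finder.find_in(c,n)[:6]: print('  ',c,round(r['score'],2),np.round(r['position'],3))
E
```

```text
0.0 [0.26773607 0.56459974 0.40391481] [ 2.19586595e-01  9.75592752e-01 -7.01717613e-04 -1.26792697e-04] [1.35655267 0.55550842 1.34204801]
link1
   top 0.84 [ 0.447 -0.353  0.019]
   top 0.83 [0.34  0.316 0.021]
   top 0.69 [0.452 0.272 0.022]
   top 0.3 [0.582 0.24  0.1  ]
   scene 0.92 [0.462 0.28  0.018]
   scene 0.78 [ 0.45  -0.349  0.014]
   scene 0.59 [0.352 0.313 0.018]
link1_eye
   top 0.85 [0.446 0.274 0.022]
   scene 0.86 [0.46  0.28  0.019]
spindle1
   top 0.98 [ 0.346 -0.27   0.03 ]
   top 0.59 [ 0.541 -0.398  0.029]
   top 0.23 [ 0.444 -0.352  0.019]
   scene 0.88 [ 0.542 -0.396  0.025]
   scene 0.59 [ 0.36  -0.259  0.028]
rack
   top 0.93 [0.59  0.046 0.09 ]
   top 0.26 [0.58 0.24 0.1 ]
   scene 0.81 [0.607 0.088 0.093]
flag_tip
   top 0.56 [0.582 0.24  0.097]
   scene 0.68 [0.588 0.24  0.093]
   scene 0.5 [0.462 0.281 0.019]
   scene 0.45 [0.605 0.089 0.092]
   scene 0.16 [ 0.697 -0.354  0.013]
bottle
   top 0.43 [0.582 0.238 0.1  ]
   scene 0.88 [0.702 0.351 0.105]
   scene 0.62 [0.605 0.088 0.093]
bin
   top 0.58 [0.589 0.049 0.088]
   top 0.56 [ 0.712 -0.35   0.006]
   scene 0.92 [ 0.698 -0.352  0.012]
wrench
   top 0.81 [0.775 0.015 0.006]
   scene 0.97 [0.774 0.011 0.008]
```

View pics/top0.png

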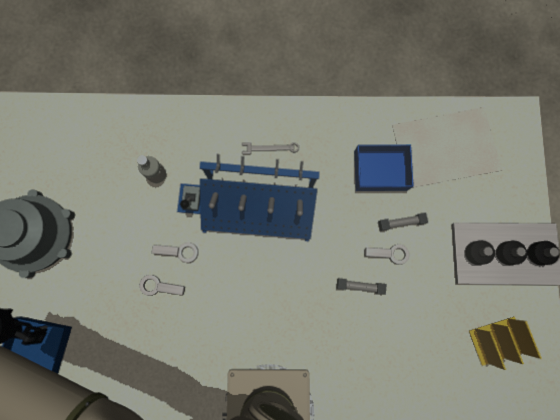

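View pics/scene0.png

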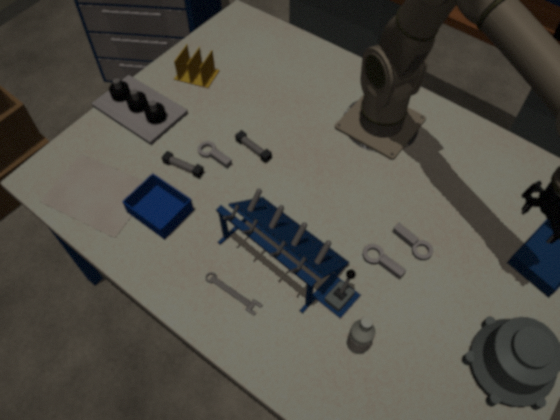

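Emit:
arm_command(
  plan=[
    {"dp": [-34,-29,-6]},
    {"dp": [-34,-29,-6]},
    {"dp": [-34,-29,-6]},
    {"dp": [-34,-29,-6]},
    {"dp": [-34,-29,-6]},
  ],
  grip=-1,
)

```text
invalid input at $.plan[0]: expected keys dp, spin
```

Emit:
arm_command(
  plan=[
    {"dp": [-34,-29,-6]},
    {"dp": [-34,-29,-6]},
    {"dp": [0,0,0]},
    {"dp": [0,0,0]},
    {"dp": [0,0,0]},
  ],
)

```text
invalid input at $.plan[0]: expected keys dp, spin
```

Run:
```python
from h import *
o=manip.get_obs(); print(o['clock'],o['position'],o['ee_rot'],o['joint_pos'])
C=cam('wrist'); np.set_printoptions(precision=3,suppress=True)
print(np.array(viewer.camera_params('wrist')['T_tool_cam']),viewer.camera_params('wrist')['vertical_fov'])
cv2.imwrite('pics/w1.png',viewer.camera('wrist'))
for n in ['link1','link1_eye','rack','flag_tip']:
    print(n)
    for r in finder.find_in('wrist',n)[:6]: print('  ',round(r['score'],2),np.round(r['position'],3))
# top view crops
t=viewer.camera('top'); cv2.imwrite('pics/t1.png',cv2.resize(t[130:260,130:330],None,fx=4,fy=4,interpolation=cv2.INTER_CUBIC)); cv2.imwrite('pics/t1full.png',t)
```

```text
0.9 [0.26778471 0.56472969 0.40473489] [2.19599325e-01 9.75590147e-01 2.95673411e-05 1.57653479e-05] [-1.15061161  0.33220163 -0.06468743  1.46010335  0.02163177  1.34991973
 -0.08852118]
[[ 0.    -0.954 -0.301  0.076]
 [ 1.     0.    -0.     0.001]
 [ 0.    -0.301  0.954  0.031]
 [ 0.     0.     0.     1.   ]] 64.56860151840449
link1
   0.88 [0.443 0.345 0.019]
   0.85 [0.327 0.28  0.025]
link1_eye
   0.83 [0.442 0.345 0.016]
rack
flag_tip
```

View pics/w1.png

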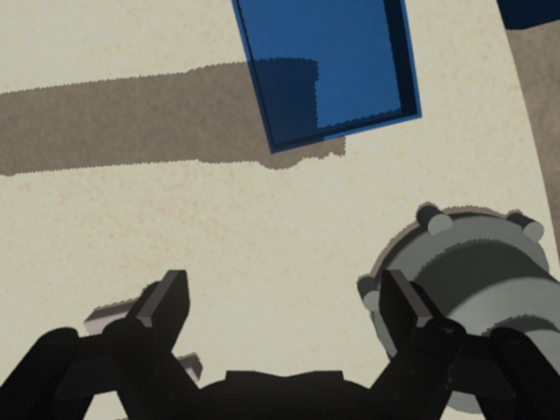

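View pics/t1.png

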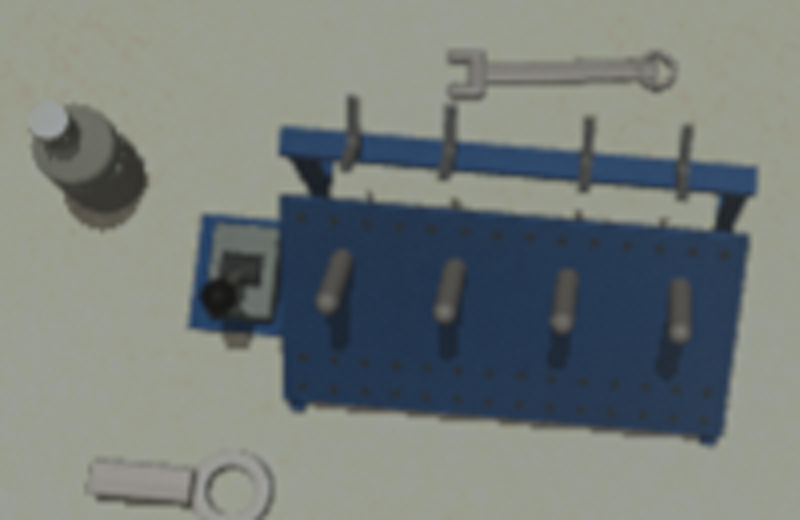

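```bash
cat >> h.py <<'E'
def segs(name,img,boxes,z,thr=18):
    """largest blob differing from bench in each box -> rect centre, long axis, dims; pixels to world at z"""
    C=cam(name); out=[]
    for (u0,v0,u1,v1) in boxes:
        r=img[v0:v1,u0:u1].astype(float); bg=np.median(r.reshape(-1,3),0)
        m=(np.abs(r-bg).max(2)>thr).astype(np.uint8)
        n,l,s,_=cv2.connectedComponentsWithStats(m); k=1+np.argmax(s[1:,4])
        p=np.argwhere(l==k)[:,::-1]+[u0,v0]
        w=unproj(C,p,z)[:,:2]; out.append(w)
    return out
E
python3 - <<'E'
from h import *
from scipy.optimize import least_squares
np.set_printoptions(precision=4,suppress=True)
C=cam('top'); img=cv2.imread('pics/t1full.png')
s,c=np.sin(np.radians(40)),np.cos(np.radians(40))
px=[];m=[]
for y,u,v in [(120,328,300),(40,445,312),(-40,562,323),(-120,680,333)]: m.append([-40,y,147.5]);px.append((u,v))
for y,u,v in [(120,345,254),(40,457,264),(-40,569,274),(-120,680,283)]: m.append([0,y,105]);px.append((u,v)) 
for x,y,z,u,v in [(34.5,165,128.9,280,196),(34.5,-165,128.9,748,236),(-95.8,165,19.7,285,403),(-95.8,-165,19.7,718,436)]: m.append([x,y,z]);px.append((u,v))
m=np.array(m)/1000; px=(np.array(px)+.5)/4-.5+130
def W(p,m): a=p[2]; return np.c_[p[0]+np.cos(a)*m[:,0]-np.sin(a)*m[:,1],p[1]+np.sin(a)*m[:,0]+np.cos(a)*m[:,1],m[:,2]]
r=least_squares(lambda p:(proj(C,W(p,m))-px).ravel(),[.58,.05,0],loss='soft_l1')
print(r.x); print((proj(C,W(r.x,m))-px))
K=C[0];print('cam',-C[2].T@C[3],'f',K[0,0])
for nm,b,z in [('L1',(145,236,199,268),.02),('L2',(133,270,192,300),.02),('L3',(358,238,416,270),.02),('S1',(372,206,434,236),.02),('S2',(330,272,392,300),.02)]:
    w=segs('top',img,[b],z)[0]; q=w.mean(0); e=np.linalg.svd(w-q,full_matrices=False)[2]
    rc=cv2.minAreaRect((w*1000).astype(np.float32)); print(nm,'mean',q,'axis',e[0],'rect',np.round(rc,1).tolist() if 0 else rc)
E
```

```text
[ 0.5945  0.0345 -0.0791]
[[-0.0005  0.2143]
 [ 0.1234 -0.2743]
 [ 0.235  -0.5135]
 [ 0.1179 -0.5004]
 [-0.6975  0.5065]
 [-0.4858  0.4203]
 [-0.2837  0.3297]
 [ 0.1887  0.4872]
 [-0.3136 -0.2148]
 [ 0.8219 -0.1333]
 [-0.6344 -0.8565]
 [ 1.4439  0.3495]]
cam [ 0.355  -0.0042  1.3131] f 435.4979783175745
L1 mean [0.4404 0.2992] axis [-0.0769  0.997 ] rect ((444.75115966796875, 307.7037658691406), (29.405685424804688, 81.86527252197266), 0.2914094626903534)
L2 mean [0.3408 0.2945] axis [-0.1455 -0.9894] rect ((349.21966552734375, 298.5989685058594), (57.11311340332031, 108.71514892578125), 0.07799733430147171)
L3 mean [ 0.4384 -0.3299] axis [0.1224 0.9925] rect ((443.2024230957031, -335.04217529296875), (58.87966537475586, 110.74507141113281), 0.5368916392326355)
S1 mean [ 0.5394 -0.3977] axis [ 0.1772 -0.9842] rect ((539.6943359375, -397.96844482421875), (40.71583938598633, 151.6642303466797), 10.492223739624023)
S2 mean [ 0.3488 -0.2671] axis [-0.1062 -0.9943] rect ((349.0010681152344, -267.7863464355469), (147.22454833984375, 37.911712646484375), 84.12393951416016)
```

Emit:
arm_command(
  plan=[
    {"dp": [0,0,0],"spin": 0.134},
    {"dp": [0,0,0],"spin": 0.134},
    {"dp": [0,0,0],"spin": 0.134},
    {"dp": [0,0,0],"spin": 0.134},
    {"dp": [0,0,0],"spin": 0.134},
  ],
  grip=-1,
)

```text
clock: 1.7
position: [0.2678, 0.5648, 0.4047]
ee_rot: [0.53, 0.848, 0.0, -0.0]
ft_force: [-0.2, -0.1, -0.5]
grip_width: 1.002
grasp_force: 0.0
```

Emit:
arm_command(
  plan=[
    {"dp": [0,0,0],"spin": 0.134},
    {"dp": [0,0,0],"spin": 0.134},
    {"dp": [0,0,0],"spin": 0.134},
    {"dp": [0,0,0],"spin": 0.134},
    {"dp": [-38,18,-2],"spin": 0},
  ],
)

```text
clock: 2.2
position: [0.2794, 0.5285, 0.4054]
ee_rot: [0.734, 0.679, -0.001, -0.001]
ft_force: [-0.5, -0.2, 0.7]
grip_width: 1.0
grasp_force: 0.0
```

Emit:
arm_command(
  plan=[
    {"dp": [-38,18,-2],"spin": 0},
    {"dp": [-38,18,-2],"spin": 0},
    {"dp": [-38,18,-2],"spin": 0},
    {"dp": [-38,18,-2],"spin": 0},
    {"dp": [-38,18,-2],"spin": 0},
  ],
)

```text
clock: 2.7
position: [0.3581, 0.3273, 0.417]
ee_rot: [0.734, 0.679, 0.0, -0.0]
ft_force: [1.2, 0.0, -0.3]
grip_width: 1.003
grasp_force: 0.0
```

Emit:
arm_command(
  plan=[
    {"dp": [-38,18,-2],"spin": 0},
    {"dp": [-38,18,-2],"spin": 0},
    {"dp": [-38,18,-2],"spin": 0},
    {"dp": [0,0,0],"spin": 0},
    {"dp": [0,0,0],"spin": 0},
  ],
)

```text
clock: 3.2
position: [0.4029, 0.2105, 0.423]
ee_rot: [0.735, 0.678, 0.001, -0.0]
ft_force: [-0.8, 0.0, -0.5]
grip_width: 0.995
grasp_force: 0.0
```

```bash
cat >> h.py <<'E'
def goto(x,y,z,yaw):
    """print spin to make tool y point at yaw (deg, world), then tool-frame shift in mm"""
    o=manip.get_obs(); M=Rn.from_quat(o['ee_rot']).as_matrix(); p=np.array(o['position'])
    cur=np.degrees(np.arctan2(M[1,1],M[0,1])); d=(yaw-cur+180)%360-180
    a=np.radians(yaw); Y=np.array([np.cos(a),np.sin(a)]); X=np.array([-Y[1],Y[0]]); D=np.array([x,y])-p[:2]
    print('cur yaw',cur.round(2),'pos',p.round(4),'spin %.3f'%(-np.radians(d)),'dp mm',np.round([1000*D@X,1000*D@Y,1000*(p[2]-z)],1))
E
python3 - <<'E'
from h import *
o=manip.get_obs(); print(o['clock'],o['position'],o['ee_rot'],np.round(o['joint_pos'],3))
cv2.imwrite('pics/w2.png',viewer.camera('wrist'))
for n in ['link1','link1_eye']:
    for r in finder.find_in('wrist',n)[:6]: print(n,round(r['score'],2),np.round(r['position'],3))
E
```

```text
3.2 [0.40285089 0.21050832 0.42304028] [ 7.34822276e-01  6.78259453e-01  5.13184168e-04 -2.70259036e-04] [-0.94  -0.078  0.342  1.875  0.026  1.339 -0.685]
link1 0.61 [0.342 0.321 0.014]
link1 0.6 [0.449 0.28  0.03 ]
link1_eye 0.57 [0.448 0.283 0.025]
```

View pics/w2.png

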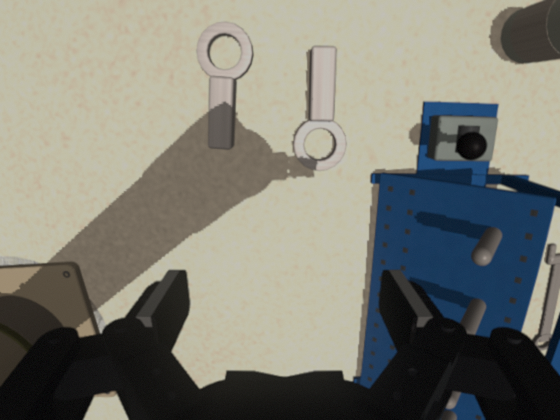

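```bash
cat >> h.py <<'E'
def link(eye,end,C,g=.018):
    e=unproj(C,[eye],.016)[0,:2]; t=unproj(C,[end],.028)[0,:2]; d=e-t; L=np.linalg.norm(d); d/=L
    G=e-d*(.065-g); print('eye',e.round(4),'len(102)',round(L*1000,1),'dir',np.degrees(np.arctan2(d[1],d[0])).round(2),'grasp',G.round(4)); return e,d,G
E
python3 - <<'E'
from h import *
C=cam('wrist')
e,d,G=link((321,145),(323,47),C); yaw=np.degrees(np.arctan2(d[1],d[0]))+90
goto(G[0],G[1],.30,yaw)
link((225,51),(221,148),C)
E
```

```text
eye [0.448  0.2442] len(102) 100.6 dir -93.22 grasp [0.4506 0.2912]
cur yaw -4.36 pos [0.4022 0.2123 0.4226] spin -0.020 dp mm [ 81.5  43.9 122.6]
eye [0.3522 0.3506] len(102) 100.8 dir 81.85 grasp [0.3456 0.3041]
```

Emit:
arm_command(
  plan=[
    {"dp": [27,15,40],"spin": -0.02},
    {"dp": [27,15,40],"spin": 0},
    {"dp": [27.5,14,42.6],"spin": 0},
    {"dp": [0,0,40],"spin": 0},
    {"dp": [0,0,40],"spin": 0},
  ],
)

```text
clock: 3.85
position: [0.45, 0.2896, 0.2208]
ee_rot: [0.726, 0.687, -0.0, -0.0]
ft_force: [-0.0, 0.8, -0.2]
grip_width: 0.995
grasp_force: 0.0
```

Emit:
arm_command(
  plan=[
    {"dp": [0,0,25],"spin": 0},
    {"dp": [0,0,10],"spin": 0},
    {"dp": [0,0,8],"spin": 0},
    {"dp": [0,0,0],"spin": 0},
    {"dp": [0,0,0],"spin": 0},
  ],
)

```text
clock: 4.35
position: [0.4511, 0.2883, 0.1812]
ee_rot: [0.727, 0.686, 0.001, -0.0]
ft_force: [0.0, -0.1, 0.4]
grip_width: 0.999
grasp_force: 0.0
```

Emit:
arm_command(
  plan=[
    {"dp": [0,0,0],"spin": 0},
    {"dp": [0,0,0],"spin": 0},
    {"dp": [0,0,0],"spin": 0},
    {"dp": [0,0,0],"spin": 0},
    {"dp": [0,0,0],"spin": 0},
  ],
  grip=1,
  newtons=40,
)

```text
clock: 4.85
position: [0.4508, 0.2879, 0.1805]
ee_rot: [0.727, 0.686, 0.0, -0.0]
ft_force: [-1.9, -0.2, 5.2]
grip_width: 0.293
grasp_force: 40.2
```

Emit:
arm_command(
  plan=[
    {"dp": [0,0,0],"spin": 0},
    {"dp": [0,0,0],"spin": 0},
    {"dp": [0,0,0],"spin": 0},
    {"dp": [0,0,0],"spin": 0},
    {"dp": [0,0,0],"spin": 0},
  ],
)

```text
clock: 5.35
position: [0.4508, 0.2879, 0.1805]
ee_rot: [0.727, 0.686, 0.0, -0.0]
ft_force: [-1.5, -1.0, 5.9]
grip_width: 0.298
grasp_force: 40.3
```

Run:
```python
from h import *
o=manip.get_obs(); print(o['clock'],o['position'],o['ee_rot'],o['ft_force'],o['grip_width'],o['grasp_force'])
goto(.45,.29,.38,-3.2)
```

```text
5.35 [0.45081215 0.28786818 0.18048923] [ 7.27324952e-01  6.86293188e-01  2.57263815e-04 -8.95266030e-05] [-1.5496849  -0.99095556  5.85341513] 0.29750897459429576 40.28846740722656
cur yaw -3.33 pos [0.4508 0.2879 0.1805] spin -0.002 dp mm [   2.1   -0.9 -199.5]
```

Emit:
arm_command(
  plan=[
    {"dp": [0,0,-30],"spin": 0},
    {"dp": [0,0,-45],"spin": 0},
    {"dp": [0,0,-45],"spin": 0},
    {"dp": [0,0,-45],"spin": 0},
    {"dp": [0,0,-45],"spin": -0.141},
  ],
)

```text
clock: 5.85
position: [0.4502, 0.2874, 0.3915]
ee_rot: [0.677, 0.736, -0.0, -0.0]
ft_force: [1.3, 1.7, -3.4]
grip_width: 0.294
grasp_force: 40.2
```

Emit:
arm_command(
  plan=[
    {"dp": [0,0,0],"spin": -0.141},
    {"dp": [0,0,0],"spin": -0.141},
    {"dp": [0,0,0],"spin": -0.141},
    {"dp": [0,0,0],"spin": -0.141},
    {"dp": [0,0,0],"spin": -0.141},
  ],
)

```text
clock: 6.35
position: [0.4505, 0.2876, 0.3894]
ee_rot: [0.379, 0.925, -0.001, -0.0]
ft_force: [-0.6, -0.6, -2.2]
grip_width: 0.294
grasp_force: 40.1
```

Emit:
arm_command(
  plan=[
    {"dp": [0,0,0],"spin": -0.141},
    {"dp": [0,0,0],"spin": -0.141},
    {"dp": [0,0,0],"spin": -0.141},
    {"dp": [0,0,0],"spin": -0.141},
    {"dp": [0,0,0],"spin": -0.141},
  ],
)

```text
clock: 6.85
position: [0.4505, 0.2876, 0.3894]
ee_rot: [0.036, 0.999, -0.0, -0.0]
ft_force: [0.1, -0.4, -2.5]
grip_width: 0.293
grasp_force: 40.1
```

Emit:
arm_command(
  plan=[
    {"dp": [0,0,0],"spin": 0},
    {"dp": [0,0,0],"spin": 0},
  ],
)

```text
clock: 7.05
position: [0.4506, 0.2876, 0.3897]
ee_rot: [0.041, 0.999, -0.0, -0.0]
ft_force: [0.0, -0.0, -1.8]
grip_width: 0.297
grasp_force: 40.1
```

```bash
cat >> h.py <<'E'
RK=[.5945,.0345,-.0791]
def rw(X,Y): c,s=np.cos(RK[2]),np.sin(RK[2]); return RK[0]+c*X-s*Y, RK[1]+s*X+c*Y
E
python3 - <<'E'
from h import *
o=manip.get_obs(); print(o['clock'],o['grip_width'],o['ft_force'],np.round(o['joint_pos'],2))
goto(*rw(-.105,.12),.3955,85.47)
cv2.imwrite('pics/w3.png',viewer.camera('wrist'))
E
```

```text
7.05 0.29713785264700343 [ 0.00587739 -0.03235195 -1.84406846] [-0.88  0.14  0.24  1.74 -0.03  1.27  0.87]
cur yaw 85.29 pos [0.4506 0.2876 0.3897] spin -0.003 dp mm [ -58.4 -121.    -5.8]
```

View pics/w3.png

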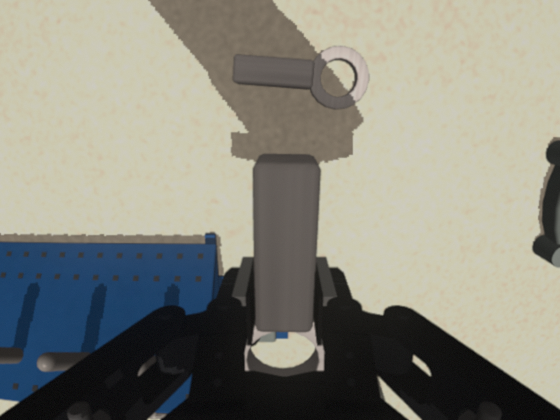

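Emit:
arm_command(
  plan=[
    {"dp": [-20,-40,-2],"spin": -0.003},
    {"dp": [-20,-40,-2],"spin": 0},
    {"dp": [-18,-41,-2],"spin": 0},
    {"dp": [0,0,0],"spin": 0},
    {"dp": [0,0,0],"spin": 0},
  ],
)

```text
clock: 7.6
position: [0.4996, 0.1617, 0.3961]
ee_rot: [0.04, 0.999, 0.0, 0.0]
ft_force: [-0.4, 1.0, -2.8]
grip_width: 0.297
grasp_force: 40.3
```

Run:
```python
from h import *
o=manip.get_obs(); C=cam('wrist'); z0=o['position'][2]-.1805
a=RK[2]; 
t=unproj(C,[(286,157)],z0+.028)[0]; e=t[:2]+.102*np.array([np.cos(a),np.sin(a)])
print('eye from tail',e,'from grasp',o['position'][:2]+.0437*np.array([np.cos(a),np.sin(a)]))
goto(*rw(-.105,.12),.3455,85.47)
im=viewer.camera('wrist'); 
# overlay expected peg4 axis
for s in (0,62,70):
    x,y=rw(-.643*s/1000,.12); print(proj(C,[[x,y,.1+.766*s/1000]]))
cv2.imwrite('pics/w4.png',im)
```

```text
eye from tail [0.54426344 0.15947936] from grasp [0.54317708 0.15827296]
cur yaw 85.43 pos [0.4996 0.1617 0.3961] spin -0.001 dp mm [ 0.4  0.7 50.6]
[[284.1710885  308.62816515]]
[[284.19880571 300.00871049]]
[[284.20333921 298.59691833]]
```

View pics/w4.png

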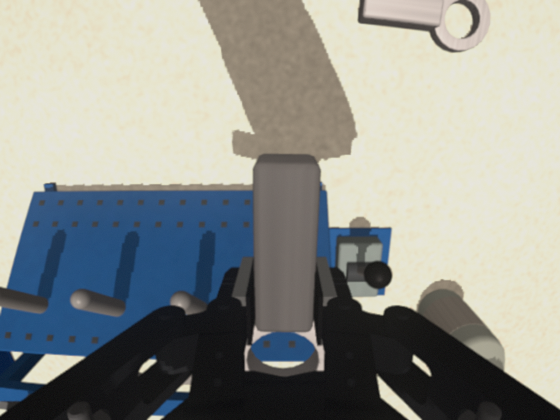

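```bash
python3 - <<'E'
from h import *
C=cam('wrist')
def P(X,Y,Z): x,y=rw(X,Y); return proj(C,[[x,y,Z]])[0].round(1)
for n,Y in ((3,.04),(2,-.04),(1,-.12)): print(n,'ball',P(-.0399,Y,.1475),'foot',P(0,Y,.1))
print('corners',P(-.0958,.165,.0197),P(-.0958,-.165,.0197))
E
python3 -c "
import cv2;i=cv2.imread('pics/w4.png');cv2.imwrite('pics/w4c.png',cv2.resize(i[170:380,0:250],None,fx=3.2,fy=2.8,interpolation=cv2.INTER_CUBIC))"
```

```text
3 ball [177.3 299.8] foot [196.9 308.6]
2 ball [ 78.  297.3] foot [114.5 306.7]
1 ball [-10.4 293.2] foot [ 37.9 303.7]
corners [324.8 188.7] [ 30.4 189.1]
```

View pics/w4c.png

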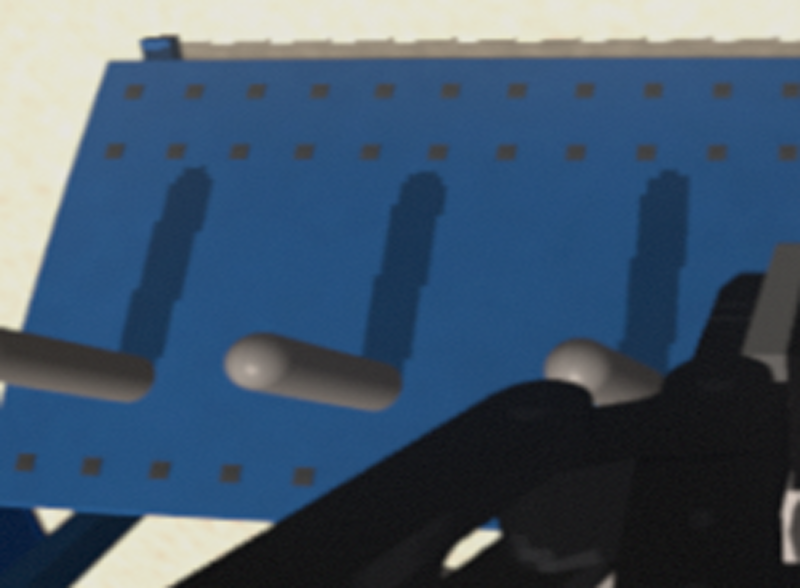

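Emit:
arm_command(
  plan=[
    {"dp": [-0.6,2,20],"spin": 0},
    {"dp": [0,0,20],"spin": 0},
    {"dp": [0,0,10],"spin": 0},
    {"dp": [0,0,0],"spin": 0},
    {"dp": [0,0,0],"spin": 0},
  ],
  newtons=25,
)

```text
clock: 8.15
position: [0.5001, 0.1653, 0.3466]
ee_rot: [0.037, 0.999, 0.0, 0.0]
ft_force: [-0.3, 0.0, -3.0]
grip_width: 0.298
grasp_force: 40.2
```

Emit:
arm_command(
  plan=[
    {"dp": [-8,0,9.5],"spin": 0},
    {"dp": [-6,0,7],"spin": 0},
    {"dp": [0,0,0],"spin": 0},
    {"dp": [0,0,0],"spin": 0},
  ],
)

```text
clock: 8.55
position: [0.5142, 0.1635, 0.3293]
ee_rot: [0.038, 0.999, -0.0, -0.0]
ft_force: [0.2, -0.4, -2.5]
grip_width: 0.295
grasp_force: 40.2
```

```bash
python3 - <<'E'
from h import *
sdef=1
RK[0],RK[1]=.5956,.0357
o=manip.get_obs(); print(o['clock'],o['ft_force'],o['position'],o['torque'])
goto(*rw(-.105+.014,.12),.3455-.0165,85.47)
im=viewer.camera('wrist'); cv2.imwrite('pics/w5.png',cv2.resize(im[140:420,180:390],None,fx=2,fy=2))
E
sed -i 's/^RK=.*/RK=[.5956,.0357,-.0791]/' h.py
```

```text
8.55 [ 0.20742448 -0.41515542 -2.4682859 ] [0.51424246 0.16348778 0.32925735] [-0.01859455  0.00298993  0.01454372]
cur yaw 85.68 pos [0.5142 0.1635 0.3293] spin 0.004 dp mm [-0.2 -1.   0.3]
```

View pics/w5.png

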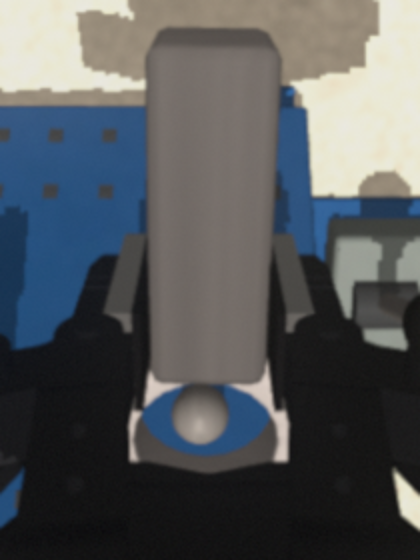

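Emit:
arm_command(
  plan=[
    {"dp": [-0.2,-1.3,0.3],"spin": 0.004},
    {"dp": [-6.6,0,7.9],"spin": 0},
    {"dp": [-6.6,0,7.9],"spin": 0},
    {"dp": [0,0,0],"spin": 0},
  ],
  grip=1,
  newtons=20,
)

```text
clock: 9.0
position: [0.5277, 0.1609, 0.3119]
ee_rot: [0.04, 0.999, -0.001, -0.001]
ft_force: [-0.3, -0.4, -2.2]
grip_width: 0.29
grasp_force: 40.2
```

Emit:
arm_command(
  plan=[
    {"dp": [-6.6,0,7.9],"spin": 0},
    {"dp": [-6.6,0,7.9],"spin": 0},
    {"dp": [0,0,0],"spin": 0},
  ],
)

```text
clock: 9.3
position: [0.5403, 0.1601, 0.2955]
ee_rot: [0.039, 0.999, -0.001, -0.002]
ft_force: [-1.5, 0.4, -10.2]
grip_width: 0.292
grasp_force: 39.3
```

Emit:
arm_command(
  plan=[
    {"dp": [-5,0,6],"spin": 0},
    {"dp": [0,0,0],"spin": 0},
    {"dp": [0,0,0],"spin": 0},
  ],
)

```text
clock: 9.6
position: [0.5445, 0.1597, 0.2908]
ee_rot: [0.039, 0.999, -0.001, -0.002]
ft_force: [-9.9, -0.5, -2.2]
grip_width: 0.291
grasp_force: 39.0
```

Emit:
arm_command(
  plan=[
    {"dp": [0,0,0],"spin": 0},
    {"dp": [0,0,0],"spin": 0},
    {"dp": [0,0,0],"spin": 0},
    {"dp": [0,0,0],"spin": 0},
  ],
  grip=0,
)

```text
clock: 10.0
position: [0.5458, 0.1599, 0.2922]
ee_rot: [0.039, 0.999, 0.0, 0.001]
ft_force: [0.3, 0.9, -0.8]
grip_width: 0.501
grasp_force: 0.0
```

Emit:
arm_command(
  plan=[
    {"dp": [0,0,-10],"spin": 0},
    {"dp": [0,0,-30],"spin": 0},
    {"dp": [0,0,-40],"spin": 0},
    {"dp": [40,0,-30],"spin": 0},
    {"dp": [40,0,0],"spin": 0},
  ],
)

```text
clock: 10.5
position: [0.4661, 0.1659, 0.4064]
ee_rot: [0.04, 0.999, 0.002, 0.003]
ft_force: [0.2, 0.7, -0.2]
grip_width: 0.499
grasp_force: 0.0
```

Run:
```python
from h import *
im=viewer.camera('wrist'); cv2.imwrite('pics/w6.png',im)
print(manip.get_obs()['position'],manip.get_obs()['grip_width'])
for r in finder.find_in('wrist','link1')[:6]: print('link1',round(r['score'],2),np.round(r['position'],3))
```

```text
[0.46073321 0.16667848 0.40397018] 0.4997038882860452
link1 0.75 [0.564 0.161 0.096]
link1 0.71 [0.341 0.313 0.022]
link1 0.36 [0.558 0.023 0.067]
```

View pics/w6.png

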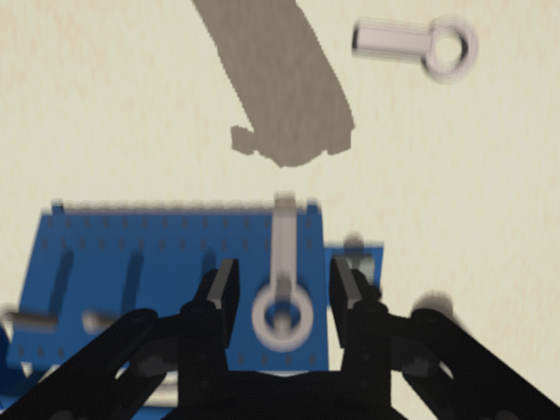

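Emit:
arm_command(
  plan=[
    {"dp": [0,0,0],"spin": -0.137},
    {"dp": [0,0,0],"spin": -0.137},
    {"dp": [0,0,0],"spin": -0.137},
    {"dp": [0,0,0],"spin": -0.137},
    {"dp": [0,0,0],"spin": -0.137},
  ],
  grip=-1,
)

```text
clock: 11.1
position: [0.466, 0.1659, 0.4023]
ee_rot: [-0.301, 0.954, 0.0, 0.0]
ft_force: [0.5, -0.7, -0.3]
grip_width: 0.998
grasp_force: 0.0
```

Emit:
arm_command(
  plan=[
    {"dp": [0,0,0],"spin": -0.137},
    {"dp": [0,0,0],"spin": -0.137},
    {"dp": [0,0,0],"spin": -0.137},
    {"dp": [0,0,0],"spin": -0.137},
    {"dp": [0,0,0],"spin": -0.137},
  ],
)

```text
clock: 11.6
position: [0.466, 0.166, 0.4023]
ee_rot: [-0.604, 0.797, -0.0, 0.0]
ft_force: [0.0, -1.1, 1.3]
grip_width: 0.997
grasp_force: 0.0
```

Emit:
arm_command(
  plan=[
    {"dp": [0,0,0],"spin": -0.137},
    {"dp": [0,0,0],"spin": 0},
  ],
)

```text
clock: 11.8
position: [0.466, 0.166, 0.4023]
ee_rot: [-0.656, 0.755, -0.0, 0.0]
ft_force: [-0.1, -0.0, -0.0]
grip_width: 0.999
grasp_force: 0.0
```

Run:
```python
from h import *
print(np.round(manip.get_obs()['joint_pos'],2)); goto(.356,.385,.40,171.85)
```

```text
[-0.73  0.04  0.31  1.82 -0.01  1.29  2.58]
cur yaw 171.94 pos [0.466  0.166  0.4023] spin 0.002 dp mm [-201.2  139.9    2.3]
```

Emit:
arm_command(
  plan=[
    {"dp": [-40,28,0.5],"spin": 0},
    {"dp": [-40,28,0.5],"spin": 0},
    {"dp": [-40,28,0.5],"spin": 0},
    {"dp": [-40,28,0.5],"spin": 0},
    {"dp": [-40,28,0.5],"spin": 0},
  ],
)

```text
clock: 12.3
position: [0.3546, 0.3855, 0.3998]
ee_rot: [-0.653, 0.757, 0.0, 0.001]
ft_force: [2.1, 0.1, 0.4]
grip_width: 0.999
grasp_force: 0.0
```

Emit:
arm_command(
  plan=[
    {"dp": [0,0,0],"spin": 0},
    {"dp": [0,0,0],"spin": 0},
    {"dp": [0,0,0],"spin": 0},
  ],
)

```text
clock: 12.6
position: [0.3564, 0.3832, 0.3993]
ee_rot: [-0.654, 0.757, -0.0, 0.0]
ft_force: [0.4, 0.5, -0.3]
grip_width: 0.999
grasp_force: 0.0
```

Run:
```python
from h import *
print(np.round(manip.get_obs()['joint_pos'],2)); C=cam('wrist'); print(proj(C,[[.3522,.3506,.016]]),proj(C,[[.3377,.2498,.028]]))
im=viewer.camera('wrist'); cv2.imwrite('pics/w7.png',im)
for r in finder.find_in('wrist','link1')[:6]: print('link1',round(r['score'],2),np.round(r['position'],3))
```

```text
[-0.99  0.11  0.09  1.74 -0.01  1.29  2.09]
[[285.04314085 148.99844302]] [[284.80434508  43.06173197]]
link1 0.65 [0.343 0.315 0.024]
```

View pics/w7.png

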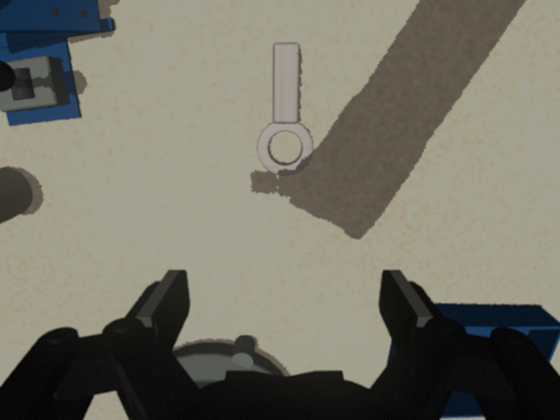

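Run:
```python
from h import *
C=cam('wrist'); e,d,G=link((286,148),(286.3,43.3),C)
goto(G[0],G[1],.1775,np.degrees(np.arctan2(d[1],d[0]))+90)
```

```text
eye [0.3512 0.3495] len(102) 100.6 dir 81.59 grasp [0.3443 0.3031]
cur yaw 171.62 pos [0.3565 0.3829 0.3994] spin 0.000 dp mm [ 80.8   0.4 221.9]
```

Emit:
arm_command(
  plan=[
    {"dp": [40,0,40],"spin": 0},
    {"dp": [40.5,0,40],"spin": 0},
    {"dp": [0,0,40],"spin": 0},
    {"dp": [0,0,40],"spin": 0},
    {"dp": [0,0,30],"spin": 0},
  ],
)

```text
clock: 13.2
position: [0.3457, 0.3123, 0.217]
ee_rot: [-0.654, 0.757, -0.0, -0.0]
ft_force: [-0.7, -0.1, -0.1]
grip_width: 1.002
grasp_force: 0.0
```

Emit:
arm_command(
  plan=[
    {"dp": [0,0,20],"spin": 0},
    {"dp": [0,0,10],"spin": 0},
    {"dp": [0,0,2],"spin": 0},
    {"dp": [0,0,0],"spin": 0},
    {"dp": [0,0,0],"spin": 0},
  ],
)

```text
clock: 13.7
position: [0.346, 0.3141, 0.1878]
ee_rot: [-0.655, 0.756, 0.0, 0.001]
ft_force: [-0.0, 0.3, -0.2]
grip_width: 0.995
grasp_force: 0.0
```

Emit:
arm_command(
  plan=[
    {"dp": [0,0,0],"spin": 0},
    {"dp": [0,0,0],"spin": 0},
    {"dp": [0,0,0],"spin": 0},
    {"dp": [0,0,0],"spin": 0},
    {"dp": [0,0,0],"spin": 0},
  ],
  grip=1,
  newtons=40,
)

```text
clock: 14.2
position: [0.3455, 0.314, 0.187]
ee_rot: [-0.655, 0.756, 0.0, 0.0]
ft_force: [-1.6, -1.6, 6.1]
grip_width: 0.295
grasp_force: 40.4
```

Emit:
arm_command(
  plan=[
    {"dp": [0,0,0],"spin": 0},
    {"dp": [0,0,0],"spin": 0},
    {"dp": [0,0,0],"spin": 0},
  ],
)

```text
clock: 14.5
position: [0.3455, 0.3139, 0.187]
ee_rot: [-0.655, 0.756, 0.0, 0.0]
ft_force: [-2.2, -0.8, 5.7]
grip_width: 0.292
grasp_force: 40.4
```

Run:
```python
from h import *
o=manip.get_obs(); print(o['grip_width']); d=np.radians(81.7); u=np.array([np.cos(d),np.sin(d)])
print('eye ahead of TCP',(np.array([.3517,.350])-o['position'][:2])@u, 'side',np.cross(u,np.array([.3517,.350])-o['position'][:2]))
goto(.345,.3,.4,171.7)
```

```text
0.2916090932729215
eye ahead of TCP 0.036593219040814876 side -0.0009256627910540416
cur yaw 171.83 pos [0.3455 0.3139 0.187 ] spin 0.002 dp mm [  13.9   -1.5 -213. ]<stdin>:3: DeprecationWarning: Arrays of 2-dimensional vectors are deprecated. Use arrays of 3-dimensional vectors instead. (deprecated in NumPy 2.0)
```

Emit:
arm_command(
  plan=[
    {"dp": [0,0,0],"spin": 0},
    {"dp": [0,0,0],"spin": 0},
    {"dp": [8,0,4],"spin": 0},
    {"dp": [0,0,4],"spin": 0},
    {"dp": [0,0,0],"spin": 0},
  ],
  grip=0,
)

```text
clock: 15.0
position: [0.3441, 0.3053, 0.178]
ee_rot: [-0.655, 0.756, -0.0, -0.001]
ft_force: [0.6, 0.3, 0.6]
grip_width: 0.501
grasp_force: 0.0
```

Emit:
arm_command(
  plan=[
    {"dp": [0,0,0],"spin": 0},
    {"dp": [0,0,0],"spin": 0},
    {"dp": [0,0,0],"spin": 0},
    {"dp": [0,0,0],"spin": 0},
    {"dp": [0,0,0],"spin": 0},
  ],
  grip=1,
)

```text
clock: 15.5
position: [0.3444, 0.306, 0.1787]
ee_rot: [-0.655, 0.756, 0.0, 0.0]
ft_force: [-0.2, -0.4, 0.4]
grip_width: 0.294
grasp_force: 40.1
```

Emit:
arm_command(
  plan=[
    {"dp": [0,0,0],"spin": 0},
    {"dp": [0,0,0],"spin": 0},
  ],
)

```text
clock: 15.7
position: [0.3444, 0.306, 0.1787]
ee_rot: [-0.655, 0.756, 0.0, 0.0]
ft_force: [0.5, 0.7, 0.3]
grip_width: 0.293
grasp_force: 40.1
```

Emit:
arm_command(
  plan=[
    {"dp": [0,0,-30],"spin": 0},
    {"dp": [0,0,-40],"spin": 0},
    {"dp": [0,0,-40],"spin": 0},
    {"dp": [0,0,-40],"spin": 0},
    {"dp": [0,0,-40],"spin": 0},
  ],
)

```text
clock: 16.2
position: [0.344, 0.3054, 0.3701]
ee_rot: [-0.655, 0.756, -0.0, -0.0]
ft_force: [-0.7, 0.7, -2.2]
grip_width: 0.301
grasp_force: 40.2
```

Emit:
arm_command(
  plan=[
    {"dp": [0,0,-20],"spin": 0.137},
    {"dp": [0,0,0],"spin": 0.137},
    {"dp": [0,0,0],"spin": 0.137},
    {"dp": [0,0,0],"spin": 0.137},
    {"dp": [0,0,0],"spin": 0.137},
  ],
)

```text
clock: 16.7
position: [0.3442, 0.3057, 0.3883]
ee_rot: [-0.36, 0.933, -0.0, -0.0]
ft_force: [-0.9, 0.5, -2.5]
grip_width: 0.294
grasp_force: 40.1
```

Emit:
arm_command(
  plan=[
    {"dp": [0,0,0],"spin": 0.137},
    {"dp": [0,0,0],"spin": 0.137},
    {"dp": [0,0,0],"spin": 0.137},
    {"dp": [0,0,0],"spin": 0.137},
    {"dp": [0,0,0],"spin": 0.137},
  ],
)

```text
clock: 17.2
position: [0.3442, 0.3057, 0.3882]
ee_rot: [-0.026, 1.0, -0.0, -0.0]
ft_force: [1.2, 0.0, -3.1]
grip_width: 0.296
grasp_force: 40.1
```

Emit:
arm_command(
  plan=[
    {"dp": [0,0,0],"spin": 0.137},
    {"dp": [0,0,0],"spin": 0},
    {"dp": [0,0,0],"spin": 0},
  ],
)

```text
clock: 17.5
position: [0.3443, 0.3057, 0.3884]
ee_rot: [0.037, 0.999, -0.0, -0.0]
ft_force: [0.4, 0.0, -1.5]
grip_width: 0.296
grasp_force: 40.2
```

Run:
```python
from h import *
o=manip.get_obs(); print(o['clock'],o['grip_width'],o['ft_force'],o['joint_pos'].round(2) if hasattr(o['joint_pos'],'round') else o['joint_pos'])
goto(*rw(-.105,.04),.3955,85.47)
C=cam('wrist'); im=viewer.camera('wrist'); cv2.imwrite('pics/w8.png',im)
```

```text
17.5 0.2957425623878057 [ 0.43667718  0.02220331 -1.52610592] [-0.93 -0.02  0.1   1.9   0.    1.26  0.67]
cur yaw 85.72 pos [0.3443 0.3057 0.3884] spin 0.004 dp mm [-166.9 -209.3   -7.1]
```

Emit:
arm_command(
  plan=[
    {"dp": [-28,-35,-1],"spin": 0.004},
    {"dp": [-28,-35,-1],"spin": 0},
    {"dp": [-28,-35,-1],"spin": 0},
    {"dp": [-28,-35,-1],"spin": 0},
    {"dp": [-27,-35,-1],"spin": 0},
  ],
)

```text
clock: 18.05
position: [0.4692, 0.1183, 0.3939]
ee_rot: [0.04, 0.999, 0.0, 0.0]
ft_force: [0.9, 1.0, -3.1]
grip_width: 0.299
grasp_force: 40.2
```

Emit:
arm_command(
  plan=[
    {"dp": [-27,-35,0],"spin": 0},
    {"dp": [0,0,0],"spin": 0},
    {"dp": [0,0,0],"spin": 0},
  ],
)

```text
clock: 18.35
position: [0.4928, 0.0822, 0.3934]
ee_rot: [0.041, 0.999, -0.0, -0.0]
ft_force: [0.2, 0.7, -2.3]
grip_width: 0.293
grasp_force: 40.3
```

```bash
sed -i 's/^RK=.*/RK=[.5956,.0350,-.0791]/' h.py
python3 - <<'E'
from h import *
goto(*rw(-.1059,.04),.3437,85.47)
E
```

```text
cur yaw 85.26 pos [0.4928 0.0822 0.3934] spin -0.004 dp mm [-0.3  1.1 49.7]
```

Down to just above the tip, then to 74 mm along the peg, and look.

Emit:
arm_command(
  plan=[
    {"dp": [-0.3,1.1,20],"spin": -0.004},
    {"dp": [0,0,20],"spin": 0},
    {"dp": [0,0,10],"spin": 0},
    {"dp": [0,0,0],"spin": 0},
    {"dp": [0,0,0],"spin": 0},
  ],
)

```text
clock: 18.85
position: [0.493, 0.0846, 0.3443]
ee_rot: [0.039, 0.999, 0.0, 0.0]
ft_force: [0.1, 0.2, -2.6]
grip_width: 0.292
grasp_force: 40.2
```

Emit:
arm_command(
  plan=[
    {"dp": [-8,0,9.5],"spin": 0},
    {"dp": [-6,0,7],"spin": 0},
    {"dp": [0,0,0],"spin": 0},
    {"dp": [0,0,0],"spin": 0},
  ],
)

```text
clock: 19.25
position: [0.5071, 0.0828, 0.3269]
ee_rot: [0.04, 0.999, -0.0, -0.0]
ft_force: [-0.1, 0.7, -2.1]
grip_width: 0.292
grasp_force: 40.3
```

Run:
```python
from h import *
o=manip.get_obs(); print(o['clock'],o['ft_force'])
s=(o['position'][2]-.1787+.008-.1)/.766; print('s',s)
goto(*rw(-.643*s-.0446,.04),o['position'][2],85.47)
im=viewer.camera('wrist'); cv2.imwrite('pics/w9.png',im[140:420,100:390])
a=cv2.imread('pics/w5.png'); 
# compare hole region with previous good one: blue pixel extents in the hole window
h=im[325:380,240:330].astype(int); b=(h[...,0]-h[...,2]>40); ys,xs=np.nonzero(b); print('blue',xs.min()+240,xs.max()+240,ys.min()+325,ys.max()+325)
g=(h.min(2)>85)&(h[...,0]-h[...,2]<30); r=g[15:40]; 
for k in (348,350,352): print(k,'colour',[tuple(im[k,u]) for u in range(250,322,4)] if k==350 else '')
```

```text
19.25 [-0.14942563  0.72890686 -2.05837807]
s 0.07334627003928577
cur yaw 85.46 pos [0.5071 0.0828 0.3269] spin -0.000 dp mm [-0.3 -0.7  0. ]
blue 252 315 333 368
348 colour 
350 colour [(np.uint8(84), np.uint8(87), np.uint8(93)), (np.uint8(132), np.uint8(85), np.uint8(42)), (np.uint8(132), np.uint8(85), np.uint8(43)), (np.uint8(132), np.uint8(85), np.uint8(44)), (np.uint8(130), np.uint8(84), np.uint8(47)), (np.uint8(101), np.uint8(107), np.uint8(113)), (np.uint8(119), np.uint8(125), np.uint8(133)), (np.uint8(132), np.uint8(139), np.uint8(147)), (np.uint8(129), np.uint8(136), np.uint8(144)), (np.uint8(127), np.uint8(135), np.uint8(142)), (np.uint8(114), np.uint8(120), np.uint8(128)), (np.uint8(93), np.uint8(99), np.uint8(105)), (np.uint8(131), np.uint8(86), np.uint8(43)), (np.uint8(129), np.uint8(84), np.uint8(43)), (np.uint8(128), np.uint8(83), np.uint8(43)), (np.uint8(128), np.uint8(83), np.uint8(42)), (np.uint8(126), np.uint8(83), np.uint8(44)), (np.uint8(160), np.uint8(169), np.uint8(180))]
352 colour
```

Emit:
arm_command(
  plan=[
    {"dp": [-0.3,-0.8,0],"spin": 0},
    {"dp": [-6.6,0,7.9],"spin": 0},
    {"dp": [-6.6,0,7.9],"spin": 0},
    {"dp": [0,0,0],"spin": 0},
  ],
)

```text
clock: 19.7
position: [0.5207, 0.0809, 0.3099]
ee_rot: [0.04, 0.999, -0.001, -0.001]
ft_force: [-0.8, -0.0, -2.7]
grip_width: 0.294
grasp_force: 40.3
```

Emit:
arm_command(
  plan=[
    {"dp": [-6.6,0,7.9],"spin": 0},
    {"dp": [-6.6,0,7.9],"spin": 0},
    {"dp": [0,0,0],"spin": 0},
  ],
)

```text
clock: 20.0
position: [0.5337, 0.08, 0.2939]
ee_rot: [0.039, 0.999, -0.001, -0.001]
ft_force: [0.2, 0.0, -2.6]
grip_width: 0.296
grasp_force: 40.2
```

Emit:
arm_command(
  plan=[
    {"dp": [-5,0,6],"spin": 0},
    {"dp": [0,0,0],"spin": 0},
    {"dp": [0,0,0],"spin": 0},
  ],
)

```text
clock: 20.3
position: [0.5381, 0.0796, 0.289]
ee_rot: [0.039, 0.999, -0.0, -0.001]
ft_force: [-5.0, -0.1, -1.6]
grip_width: 0.293
grasp_force: 40.4
```

Emit:
arm_command(
  plan=[
    {"dp": [0,0,0],"spin": 0},
    {"dp": [0,0,0],"spin": 0},
    {"dp": [0,0,0],"spin": 0},
    {"dp": [0,0,0],"spin": 0},
  ],
  grip=0,
)

```text
clock: 20.7
position: [0.5387, 0.0796, 0.2898]
ee_rot: [0.039, 0.999, 0.0, 0.0]
ft_force: [-0.2, 0.0, -0.1]
grip_width: 0.501
grasp_force: 0.0
```

Emit:
arm_command(
  plan=[
    {"dp": [0,0,-10],"spin": 0},
    {"dp": [0,0,-30],"spin": 0},
    {"dp": [0,0,-40],"spin": 0},
    {"dp": [40,0,-30],"spin": 0},
    {"dp": [40,0,0],"spin": 0},
  ],
)

```text
clock: 21.2
position: [0.459, 0.0856, 0.404]
ee_rot: [0.04, 0.999, 0.001, 0.003]
ft_force: [-0.1, 0.8, -0.3]
grip_width: 0.5
grasp_force: 0.0
```

Emit:
arm_command(
  plan=[
    {"dp": [0,0,0],"spin": 0},
    {"dp": [0,0,0],"spin": 0},
    {"dp": [0,0,0],"spin": 0},
  ],
  grip=-1,
)

```text
clock: 21.5
position: [0.4593, 0.0858, 0.4]
ee_rot: [0.04, 0.999, 0.0, 0.0]
ft_force: [0.9, 0.8, -0.4]
grip_width: 0.975
grasp_force: 0.0
```

Run:
```python
from h import *
im=viewer.camera('wrist'); cv2.imwrite('pics/w10.png',im); C=cam('wrist')
for r in finder.find_in('wrist','link1')[:6]: print('link1',round(r['score'],2),np.round(r['position'],3))
t=viewer.camera('top'); cv2.imwrite('pics/t2.png',t)
for n in ('link1','spindle1'):
  for r in finder.find_in('top',n)[:6]: print('top',n,round(r['score'],2),np.round(r['position'],3))
print(np.round(manip.get_obs()['joint_pos'],2)); goto(.44,-.25,.42,85.47)
w=segs('top',t,[(358,238,416,270)],.02)[0]; q=w.mean(0); print('L3',q,np.linalg.svd(w-q,full_matrices=False)[2][0])
```

```text
link1 0.73 [0.548 0.153 0.09 ]
link1 0.59 [0.558 0.082 0.093]
top link1 0.64 [0.606 0.158 0.119]
top link1 0.61 [ 0.446 -0.358  0.017]
top spindle1 0.92 [ 0.544 -0.403  0.028]
top spindle1 0.83 [ 0.347 -0.273  0.027]
[-0.68 -0.03  0.39  1.89  0.01  1.29  1.2 ]
cur yaw 85.46 pos [0.4592 0.0859 0.3993] spin -0.000 dp mm [  -7.4 -336.3  -20.7]
L3 [ 0.43855938 -0.32975658] [0.11698779 0.99313335]
```

View pics/w10.png

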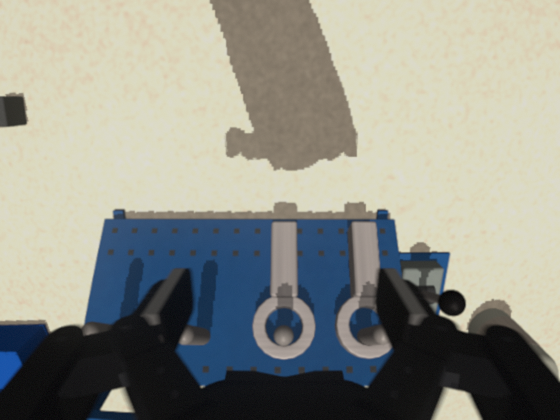

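Emit:
arm_command(
  plan=[
    {"dp": [0,0,0],"spin": 0.136},
    {"dp": [0,0,0],"spin": 0.136},
    {"dp": [0,0,0],"spin": 0.136},
    {"dp": [0,0,0],"spin": 0.136},
    {"dp": [0,0,0],"spin": 0.136},
  ],
)

```text
clock: 22.25
position: [0.459, 0.0859, 0.3993]
ee_rot: [0.373, 0.928, -0.0, -0.0]
ft_force: [-0.8, 0.4, -0.7]
grip_width: 1.002
grasp_force: 0.0
```

Emit:
arm_command(
  plan=[
    {"dp": [0,0,0],"spin": 0.136},
    {"dp": [0,0,0],"spin": 0.136},
    {"dp": [0,0,0],"spin": 0.136},
    {"dp": [0,0,0],"spin": 0.136},
    {"dp": [0,0,0],"spin": 0.136},
  ],
)

```text
clock: 22.75
position: [0.459, 0.0859, 0.3993]
ee_rot: [0.661, 0.75, -0.0, -0.0]
ft_force: [-0.3, -0.0, 0.7]
grip_width: 1.0
grasp_force: 0.0
```

Emit:
arm_command(
  plan=[
    {"dp": [0,0,0],"spin": 0.136},
    {"dp": [-39,-1.2,-1.6],"spin": 0},
    {"dp": [-39,-1.2,-1.6],"spin": 0},
    {"dp": [-39,-1.2,-1.6],"spin": 0},
    {"dp": [-39,-1.2,-1.6],"spin": 0},
  ],
)

```text
clock: 23.25
position: [0.4532, -0.0717, 0.406]
ee_rot: [0.709, 0.706, -0.0, 0.0]
ft_force: [0.2, -0.1, -0.3]
grip_width: 1.001
grasp_force: 0.0
```

Emit:
arm_command(
  plan=[
    {"dp": [-39,-1.2,-1.6],"spin": 0},
    {"dp": [-39,-1.2,-1.6],"spin": 0},
    {"dp": [-39,-1.2,-1.6],"spin": 0},
    {"dp": [-39,-1.2,-1.6],"spin": 0},
    {"dp": [-39,-1.2,-1.6],"spin": 0},
  ],
)

```text
clock: 23.75
position: [0.4463, -0.2667, 0.4141]
ee_rot: [0.708, 0.706, -0.0, 0.0]
ft_force: [-0.2, 0.4, -0.0]
grip_width: 1.003
grasp_force: 0.0
```

Emit:
arm_command(
  plan=[
    {"dp": [-39,-1.2,-1.6],"spin": 0},
    {"dp": [-39,-1.2,-1.6],"spin": 0},
    {"dp": [-39,-1.2,-1.6],"spin": 0},
    {"dp": [0,0,0],"spin": 0},
    {"dp": [0,0,0],"spin": 0},
  ],
)

```text
clock: 24.25
position: [0.4422, -0.3829, 0.4181]
ee_rot: [0.709, 0.705, -0.001, -0.0]
ft_force: [0.6, 0.5, -1.3]
grip_width: 0.999
grasp_force: 0.0
```

Run:
```python
from h import *
print(np.round(manip.get_obs()['joint_pos'],2),manip.get_obs()['position'])
im=viewer.camera('wrist'); cv2.imwrite('pics/w11.png',im); C=cam('wrist')
for n in ('link1','spindle1'):
  for r in finder.find_in('wrist',n)[:6]: print(n,round(r['score'],2),np.round(r['position'],3),proj(C,[r['position']])[0].round(0))
```

```text
[-0.06  0.3   0.86  1.59 -0.23  1.36  0.82] [ 0.44221062 -0.38291942  0.41814538]
link1 0.82 [ 0.447 -0.352  0.025] [286. 151.]
spindle1 0.96 [ 0.536 -0.393  0.031] [367. 189.]
spindle1 0.75 [ 0.352 -0.267  0.026] [194.  70.]
```

View pics/w11.png

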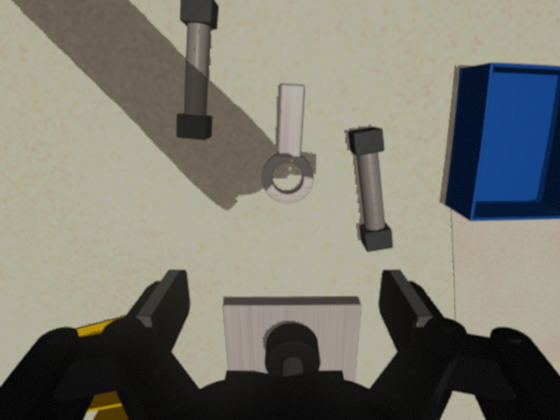

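Run:
```python
from h import *
C=cam('wrist'); e,d,G=link((288,178),(291,84.5),C)
goto(G[0],G[1],.1785,np.degrees(np.arctan2(d[1],d[0]))+90)
for a,b in (((366,140),(376,237)),((199,12),(194,127))):
  p=unproj(C,[a,b],.025)[:,:2]; v=p[0]-p[1]; print('spindle mid',p.mean(0),'len(115)',np.linalg.norm(v),'dir',np.degrees(np.arctan2(v[1],v[0])))
```

```text
eye [ 0.4494 -0.3824] len(102) 100.5 dir -91.61 grasp [ 0.4508 -0.3354]
cur yaw -0.13 pos [ 0.443  -0.381   0.4186] spin 0.026 dp mm [ 45.7   6.4 240.1]
spindle mid [ 0.54368073 -0.39505477] len(115) 0.11471399922385536 dir 99.97130283618858
spindle mid [ 0.35454273 -0.26764491] len(115) 0.1139097394104563 dir 83.87495295508808
```

Emit:
arm_command(
  plan=[
    {"dp": [23,3,30],"spin": 0.026},
    {"dp": [22.7,3.4,30],"spin": 0},
    {"dp": [0,0,40],"spin": 0},
    {"dp": [0,0,40],"spin": 0},
    {"dp": [0,0,0],"spin": 0},
  ],
  grip=-0.5,
)

```text
clock: 24.9
position: [0.4489, -0.3337, 0.2747]
ee_rot: [0.717, 0.697, -0.001, -0.004]
ft_force: [-0.5, 0.8, -0.5]
grip_width: 0.747
grasp_force: 0.0
```

Run:
```python
from h import *
goto(.4508,-.3354,.1785,-1.61)
```

```text
cur yaw -1.58 pos [ 0.4489 -0.3337  0.2747] spin 0.001 dp mm [-1.6  1.9 96.2]
```

Emit:
arm_command(
  plan=[
    {"dp": [-1.6,1.9,30],"spin": 0},
    {"dp": [0,0,30],"spin": 0},
    {"dp": [0,0,25],"spin": 0},
    {"dp": [0,0,11],"spin": 0},
    {"dp": [0,0,0],"spin": 0},
  ],
)

```text
clock: 25.4
position: [0.4519, -0.3378, 0.1832]
ee_rot: [0.717, 0.697, 0.0, -0.0]
ft_force: [-0.3, -0.1, 0.8]
grip_width: 0.745
grasp_force: 0.0
```

Emit:
arm_command(
  plan=[
    {"dp": [0,0,0],"spin": 0},
    {"dp": [0,0,0],"spin": 0},
    {"dp": [0,0,0],"spin": 0},
  ],
)

```text
clock: 25.7
position: [0.4519, -0.3383, 0.184]
ee_rot: [0.718, 0.696, 0.0, 0.001]
ft_force: [0.6, 0.4, 0.5]
grip_width: 0.754
grasp_force: 0.0
```

Emit:
arm_command(
  plan=[
    {"dp": [0,0,0],"spin": 0},
    {"dp": [0,0,0],"spin": 0},
    {"dp": [0,0,0],"spin": 0},
    {"dp": [0,0,0],"spin": 0},
    {"dp": [0,0,0],"spin": 0},
  ],
  grip=1,
)

```text
clock: 26.2
position: [0.4512, -0.3383, 0.1831]
ee_rot: [0.718, 0.696, 0.0, -0.0]
ft_force: [-2.5, 1.6, 6.2]
grip_width: 0.299
grasp_force: 39.5
```

Emit:
arm_command(
  plan=[
    {"dp": [0,0,0],"spin": 0},
    {"dp": [0,0,0],"spin": 0},
  ],
)

```text
clock: 26.4
position: [0.4512, -0.3383, 0.1831]
ee_rot: [0.718, 0.696, 0.0, -0.0]
ft_force: [-2.6, 0.7, 6.0]
grip_width: 0.295
grasp_force: 39.5
```

Emit:
arm_command(
  plan=[
    {"dp": [0,0,-30],"spin": 0},
    {"dp": [0,0,-45],"spin": 0},
    {"dp": [0,0,-45],"spin": 0},
    {"dp": [0,0,-45],"spin": 0},
    {"dp": [0,0,-45],"spin": -0.138},
  ],
)

```text
clock: 26.9
position: [0.451, -0.3378, 0.3941]
ee_rot: [0.668, 0.744, -0.0, -0.0]
ft_force: [1.8, -0.2, -3.1]
grip_width: 0.291
grasp_force: 40.9
```

Emit:
arm_command(
  plan=[
    {"dp": [0,0,0],"spin": -0.138},
    {"dp": [0,0,0],"spin": -0.138},
    {"dp": [0,0,0],"spin": -0.138},
    {"dp": [0,0,0],"spin": -0.138},
    {"dp": [0,0,0],"spin": -0.138},
  ],
)

```text
clock: 27.4
position: [0.4512, -0.338, 0.3922]
ee_rot: [0.374, 0.927, 0.0, -0.001]
ft_force: [-0.2, -0.8, -3.0]
grip_width: 0.292
grasp_force: 40.9
```

Emit:
arm_command(
  plan=[
    {"dp": [0,0,0],"spin": -0.138},
    {"dp": [0,0,0],"spin": -0.138},
    {"dp": [0,0,0],"spin": -0.138},
    {"dp": [0,0,0],"spin": -0.138},
    {"dp": [0,0,0],"spin": -0.138},
  ],
)

```text
clock: 27.9
position: [0.4512, -0.338, 0.3922]
ee_rot: [0.039, 0.999, 0.0, -0.001]
ft_force: [-0.9, -1.2, -2.6]
grip_width: 0.296
grasp_force: 40.9
```

Emit:
arm_command(
  plan=[
    {"dp": [0,0,0],"spin": 0},
    {"dp": [0,0,0],"spin": 0},
  ],
)

```text
clock: 28.1
position: [0.4513, -0.3381, 0.3924]
ee_rot: [0.044, 0.999, 0.0, -0.0]
ft_force: [-0.2, -0.2, -3.6]
grip_width: 0.293
grasp_force: 40.9
```

Run:
```python
from h import *
o=manip.get_obs(); print(np.round(o['joint_pos'],2),o['grip_width'],o['ft_force'])
goto(*rw(-.1054,-.12),.3981,85.47)
```

```text
[ 0.01  0.22  0.64  1.67 -0.14  1.29  2.16] 0.29281019869515884 [-0.24951612 -0.16525485 -3.56510386]
cur yaw 85.01 pos [ 0.4513 -0.3381  0.3924] spin -0.008 dp mm [ -9.  263.3  -5.7]
```

Emit:
arm_command(
  plan=[
    {"dp": [-1,37,-1],"spin": -0.008},
    {"dp": [-1,37,-1],"spin": 0},
    {"dp": [-1,38,-1],"spin": 0},
    {"dp": [-1,38,-1],"spin": 0},
    {"dp": [-1,38,-1],"spin": 0},
  ],
)

```text
clock: 28.6
position: [0.4705, -0.1496, 0.3977]
ee_rot: [0.04, 0.999, 0.0, 0.0]
ft_force: [1.1, -0.2, -2.8]
grip_width: 0.291
grasp_force: 41.0
```

Emit:
arm_command(
  plan=[
    {"dp": [-2,38,0],"spin": 0},
    {"dp": [-2,37,0],"spin": 0},
    {"dp": [0,0,0],"spin": 0},
    {"dp": [0,0,0],"spin": 0},
  ],
)

```text
clock: 29.0
position: [0.4804, -0.076, 0.3976]
ee_rot: [0.038, 0.999, -0.0, -0.0]
ft_force: [0.6, -0.5, -3.0]
grip_width: 0.294
grasp_force: 40.9
```

Run:
```python
from h import *
goto(*rw(-.1054,-.12),.3481,85.47)
```

```text
cur yaw 85.65 pos [ 0.4804 -0.076   0.3976] spin 0.003 dp mm [-0.7 -0.3 49.5]
```

Emit:
arm_command(
  plan=[
    {"dp": [-0.7,-0.3,20],"spin": 0.003},
    {"dp": [0,0,20],"spin": 0},
    {"dp": [0,0,9.5],"spin": 0},
    {"dp": [0,0,0],"spin": 0},
    {"dp": [0,0,0],"spin": 0},
  ],
)

```text
clock: 29.5
position: [0.4812, -0.0775, 0.3489]
ee_rot: [0.04, 0.999, -0.0, 0.0]
ft_force: [1.2, -0.8, -2.5]
grip_width: 0.292
grasp_force: 40.9
```

Emit:
arm_command(
  plan=[
    {"dp": [-8,0,9.5],"spin": 0},
    {"dp": [-6,0,7],"spin": 0},
    {"dp": [0,0,0],"spin": 0},
    {"dp": [0,0,0],"spin": 0},
  ],
)

```text
clock: 29.9
position: [0.4951, -0.078, 0.3315]
ee_rot: [0.039, 0.999, -0.0, -0.0]
ft_force: [0.3, -0.2, -2.2]
grip_width: 0.295
grasp_force: 40.9
```

Run:
```python
from h import *
o=manip.get_obs(); print(o['clock'],o['ft_force'])
s=(o['position'][2]-.1831+.008-.1)/.766; print('s',s)
goto(*rw(-.643*s-.0441,-.12),o['position'][2],85.47)
im=viewer.camera('wrist').astype(int); cv2.imwrite('pics/w12.png',im)
for k in (344,348,352,356): print(k,''.join('B' if im[k,u,0]-im[k,u,2]>40 else ('w' if im[k,u].min()>140 else 'g' if im[k,u].min()>60 else '.') for u in range(240,330)))
```

```text
29.9 [ 0.2887459  -0.17984663 -2.2498542 ]
s 0.07359451186289041
cur yaw 85.53 pos [ 0.4951 -0.078   0.3315] spin 0.001 dp mm [0.2 0.6 0. ]
344 ......gg...gggBBBBBBBBBBBBBBBBgggggggggggggggggggggggggggg.BBBBBBBBBBBBgwwwwwg...gg.......
348 .....gwwwwwgBBBBBBBBBBBBBBBBBBBgggggggggggwwwwggggggggggggBBBBBBBBBBBBBBBBgwwwwwwwwg......
352 ....gwwwgg.g.BBBBBBBBBBBBBBBBBBBgggggggggwwwwwwgggggggggBBBBBBBBBBBBBBBBB.gggwwwwwwwg.....
356 ....gwwwg.....gBBBBBBBBBBBBBBBBBBBBBgggggggggggggggggBBBBBBBBBBBBBBBBB.g....ggwwwwwwg.....[ WARN:0@0.896] global loadsave.cpp:1063 imwrite_ Unsupported depth image for selected encoder is fallbacked to CV_8U.
```

Emit:
arm_command(
  plan=[
    {"dp": [0.2,0.6,0],"spin": 0},
    {"dp": [-6.6,0,7.9],"spin": 0},
    {"dp": [-6.6,0,7.9],"spin": 0},
    {"dp": [0,0,0],"spin": 0},
  ],
)

```text
clock: 30.35
position: [0.508, -0.0783, 0.3141]
ee_rot: [0.039, 0.999, -0.0, -0.002]
ft_force: [-0.7, 1.1, -4.3]
grip_width: 0.297
grasp_force: 40.1
```

Emit:
arm_command(
  plan=[
    {"dp": [-6.6,0,7.9],"spin": 0},
    {"dp": [-6.6,0,7.9],"spin": 0},
    {"dp": [0,0,0],"spin": 0},
  ],
)

```text
clock: 30.65
position: [0.5203, -0.079, 0.2973]
ee_rot: [0.039, 0.999, -0.0, -0.003]
ft_force: [-2.9, 0.8, -15.4]
grip_width: 0.295
grasp_force: 40.2
```

Emit:
arm_command(
  plan=[
    {"dp": [-5,0,6],"spin": 0},
    {"dp": [0,0,0],"spin": 0},
    {"dp": [0,0,0],"spin": 0},
  ],
)

```text
clock: 30.95
position: [0.5241, -0.0798, 0.2928]
ee_rot: [0.039, 0.999, 0.0, -0.004]
ft_force: [-16.3, 1.8, -1.7]
grip_width: 0.292
grasp_force: 42.3
```

Emit:
arm_command(
  plan=[
    {"dp": [0,0,0],"spin": 0},
    {"dp": [0,0,0],"spin": 0},
    {"dp": [0,0,0],"spin": 0},
    {"dp": [0,0,0],"spin": 0},
  ],
  grip=0,
)

```text
clock: 31.35
position: [0.5266, -0.0798, 0.2948]
ee_rot: [0.039, 0.999, 0.0, 0.001]
ft_force: [0.1, 0.3, -0.8]
grip_width: 0.506
grasp_force: 0.0
```

Emit:
arm_command(
  plan=[
    {"dp": [0,0,-10],"spin": 0},
    {"dp": [0,0,-30],"spin": 0},
    {"dp": [0,0,-40],"spin": 0},
    {"dp": [40,0,-30],"spin": 0},
    {"dp": [40,0,0],"spin": 0},
  ],
)

```text
clock: 31.85
position: [0.4466, -0.0741, 0.4085]
ee_rot: [0.039, 0.999, -0.0, 0.003]
ft_force: [-0.8, -0.0, 0.2]
grip_width: 0.501
grasp_force: 0.0
```

Emit:
arm_command(
  plan=[
    {"dp": [0,0,0],"spin": 0},
    {"dp": [0,0,0],"spin": 0},
    {"dp": [0,0,0],"spin": 0},
  ],
)

```text
clock: 32.15
position: [0.4469, -0.0736, 0.4046]
ee_rot: [0.039, 0.999, 0.0, 0.0]
ft_force: [0.3, -0.0, 0.2]
grip_width: 0.501
grasp_force: 0.0
```

Run:
```python
from h import *
im=viewer.camera('wrist'); cv2.imwrite('pics/w13.png',im); C=cam('wrist'); cv2.imwrite('pics/t3.png',viewer.camera('top')); cv2.imwrite('pics/s3.png',viewer.camera('scene'))
for c,n in (('wrist','link1'),('scene','link1'),('top','link1'),('scene','spindle1'),('top','spindle1')):
  for r in finder.find_in(c,n)[:6]: print(c,n,round(r['score'],2),np.round(r['position'],3))
print(np.round(manip.get_obs()['joint_pos'],2)); goto(.5437,-.47,.42,10)
goto(.5437,-.395,.30,10)
```

```text
wrist link1 0.86 [ 0.548 -0.078  0.09 ]
wrist link1 0.67 [0.539 0.078 0.08 ]
wrist link1 0.66 [0.555 0.152 0.09 ]
scene link1 0.97 [0.573 0.08  0.098]
scene link1 0.75 [0.581 0.166 0.098]
scene link1 0.59 [ 0.552 -0.074  0.094]
top link1 0.82 [0.566 0.157 0.096]
top link1 0.81 [0.562 0.075 0.092]
top link1 0.48 [ 0.344 -0.276  0.027]
top link1 0.16 [0.604 0.064 0.103]
scene spindle1 0.85 [ 0.353 -0.257  0.027]
scene spindle1 0.59 [ 0.545 -0.395  0.027]
top spindle1 0.84 [ 0.344 -0.28   0.028]
top spindle1 0.69 [ 0.546 -0.401  0.029]
[-0.36 -0.08  0.4   1.91  0.03  1.3   1.53]
cur yaw 85.54 pos [ 0.4466 -0.0736  0.4039] spin 1.318 dp mm [-407.3   26.8  -16.1]
cur yaw 85.54 pos [ 0.4466 -0.0736  0.4039] spin 1.318 dp mm [-333.4   39.8  103.9]
```

Emit:
arm_command(
  plan=[
    {"dp": [0,0,0],"spin": 0.132},
    {"dp": [0,0,0],"spin": 0.132},
    {"dp": [0,0,0],"spin": 0.132},
    {"dp": [0,0,0],"spin": 0.132},
    {"dp": [0,0,0],"spin": 0.132},
  ],
  grip=-0.5,
)

```text
clock: 33.05
position: [0.4465, -0.0736, 0.4041]
ee_rot: [0.363, 0.932, -0.0, -0.0]
ft_force: [0.0, -0.6, -0.9]
grip_width: 0.747
grasp_force: 0.0
```

Emit:
arm_command(
  plan=[
    {"dp": [0,0,0],"spin": 0.132},
    {"dp": [0,0,0],"spin": 0.132},
    {"dp": [0,0,0],"spin": 0.132},
    {"dp": [0,0,0],"spin": 0.132},
    {"dp": [0,0,0],"spin": 0.13},
  ],
)

```text
clock: 33.55
position: [0.4465, -0.0736, 0.4041]
ee_rot: [0.645, 0.764, -0.0, -0.0]
ft_force: [-1.3, 0.5, 0.4]
grip_width: 0.75
grasp_force: 0.0
```

Emit:
arm_command(
  plan=[
    {"dp": [-37,4.4,0],"spin": 0},
    {"dp": [-37,4.4,0],"spin": 0},
    {"dp": [-37,4.4,0],"spin": 0},
    {"dp": [-37,4.4,0],"spin": 0},
    {"dp": [-37,4.4,0],"spin": 0},
  ],
)

```text
clock: 34.05
position: [0.5007, -0.2533, 0.4041]
ee_rot: [0.642, 0.766, -0.0, 0.0]
ft_force: [-0.1, 0.8, 0.6]
grip_width: 0.748
grasp_force: 0.0
```

Emit:
arm_command(
  plan=[
    {"dp": [-37,4.4,25],"spin": 0},
    {"dp": [-37,4.4,25],"spin": 0},
    {"dp": [-37,4.4,25],"spin": 0},
    {"dp": [-37,4.4,25],"spin": 0},
    {"dp": [0,0,0],"spin": 0},
  ],
)

```text
clock: 34.55
position: [0.5419, -0.3982, 0.2982]
ee_rot: [0.644, 0.765, -0.002, -0.003]
ft_force: [-0.4, 1.8, -0.5]
grip_width: 0.754
grasp_force: 0.0
```

Run:
```python
from h import *
print(np.round(manip.get_obs()['joint_pos'],2))
goto(.5437,-.3951,.1745,9.97)
im=viewer.camera('wrist')
for r in finder.find_in('wrist','spindle1')[:6]: print(round(r['score'],2),np.round(r['position'],3))
```

```text
[ 0.17  0.56  0.57  1.47 -0.3   1.21  0.94]
cur yaw 9.78 pos [ 0.5419 -0.3982  0.2982] spin -0.003 dp mm [  2.7   2.3 123.7]
0.67 [ 0.354 -0.313  0.026]
0.64 [ 0.541 -0.39   0.029]
```

Emit:
arm_command(
  plan=[
    {"dp": [2.7,2.3,40],"spin": -0.003},
    {"dp": [0,0,40],"spin": 0},
    {"dp": [0,0,30],"spin": 0},
    {"dp": [0,0,12],"spin": 0},
    {"dp": [0,0,0],"spin": 0},
  ],
)

```text
clock: 35.15
position: [0.5454, -0.3904, 0.1819]
ee_rot: [0.641, 0.768, 0.0, -0.001]
ft_force: [-0.1, 0.4, 0.1]
grip_width: 0.751
grasp_force: 0.0
```

Emit:
arm_command(
  plan=[
    {"dp": [0,0,0],"spin": 0},
    {"dp": [0,0,0],"spin": 0},
  ],
)

```text
clock: 35.35
position: [0.5459, -0.3919, 0.1846]
ee_rot: [0.641, 0.767, 0.0, 0.002]
ft_force: [0.2, -0.5, 1.2]
grip_width: 0.753
grasp_force: 0.0
```

Emit:
arm_command(
  plan=[
    {"dp": [0,0,0],"spin": 0},
    {"dp": [0,0,0],"spin": 0},
    {"dp": [0,0,0],"spin": 0},
    {"dp": [0,0,0],"spin": 0},
    {"dp": [0,0,0],"spin": 0},
  ],
  grip=1,
  newtons=50,
)

```text
clock: 35.85
position: [0.5449, -0.392, 0.1829]
ee_rot: [0.642, 0.767, -0.0, 0.0]
ft_force: [-2.7, 1.3, 6.3]
grip_width: 0.255
grasp_force: 48.9
```

Emit:
arm_command(
  plan=[
    {"dp": [0,0,0],"spin": 0},
    {"dp": [0,0,0],"spin": 0},
  ],
)

```text
clock: 36.05
position: [0.5449, -0.392, 0.1829]
ee_rot: [0.642, 0.767, -0.0, 0.0]
ft_force: [-3.4, 0.4, 6.9]
grip_width: 0.261
grasp_force: 48.9
```

Emit:
arm_command(
  plan=[
    {"dp": [0,0,0],"spin": 0},
    {"dp": [0,0,0],"spin": 0},
    {"dp": [-1,0,4],"spin": 0},
    {"dp": [-1,0,4],"spin": 0},
    {"dp": [0,0,0],"spin": 0},
  ],
  grip=0,
)

```text
clock: 36.55
position: [0.5453, -0.3934, 0.1731]
ee_rot: [0.641, 0.767, -0.0, -0.001]
ft_force: [-0.7, 0.0, 0.1]
grip_width: 0.5
grasp_force: 0.0
```

Emit:
arm_command(
  plan=[
    {"dp": [0,0,0],"spin": 0},
    {"dp": [0,0,0],"spin": 0},
    {"dp": [0,0,0],"spin": 0},
    {"dp": [0,0,0],"spin": 0},
    {"dp": [0,0,0],"spin": 0},
  ],
  grip=1,
)

```text
clock: 37.05
position: [0.5455, -0.3935, 0.1742]
ee_rot: [0.641, 0.767, -0.0, 0.0]
ft_force: [-0.3, -0.8, -0.3]
grip_width: 0.263
grasp_force: 49.2
```

Emit:
arm_command(
  plan=[
    {"dp": [0,0,0],"spin": 0},
    {"dp": [0,0,0],"spin": 0},
  ],
)

```text
clock: 37.25
position: [0.5455, -0.3936, 0.1742]
ee_rot: [0.641, 0.767, -0.0, 0.0]
ft_force: [0.6, -0.9, -0.5]
grip_width: 0.266
grasp_force: 49.2
```

Emit:
arm_command(
  plan=[
    {"dp": [0,0,-30],"spin": 0},
    {"dp": [0,0,-40],"spin": 0},
    {"dp": [0,0,-45],"spin": 0},
    {"dp": [0,0,-45],"spin": 0},
    {"dp": [0,0,-45],"spin": 0},
  ],
)

```text
clock: 37.75
position: [0.5452, -0.3931, 0.3806]
ee_rot: [0.641, 0.767, 0.0, -0.0]
ft_force: [1.2, -0.3, -3.9]
grip_width: 0.259
grasp_force: 49.5
```

Emit:
arm_command(
  plan=[
    {"dp": [0,0,-30],"spin": 0.127},
    {"dp": [0,0,0],"spin": 0.127},
    {"dp": [0,0,0],"spin": 0},
    {"dp": [0,0,0],"spin": 0},
  ],
)

```text
clock: 38.15
position: [0.5455, -0.3931, 0.4079]
ee_rot: [0.732, 0.681, -0.0, -0.001]
ft_force: [0.3, -0.2, -2.8]
grip_width: 0.262
grasp_force: 49.7
```

Run:
```python
from h import *
o=manip.get_obs(); print(np.round(o['joint_pos'],2),o['ft_force'],o['grip_width'])
goto(*rw(.07,-.08),.40,-4.53)
```

```text
[ 0.12  0.49  0.64  1.34 -0.29  1.4   0.68] [ 0.3038142  -0.23497322 -2.81858767] 0.26169335548420536
cur yaw -4.12 pos [ 0.5455 -0.3931  0.4079] spin 0.007 dp mm [350.7  86.1   7.9]
```

Emit:
arm_command(
  plan=[
    {"dp": [39,9.6,0],"spin": 0.007},
    {"dp": [39,9.6,0],"spin": 0},
    {"dp": [39,9.6,0],"spin": 0},
    {"dp": [39,9.6,0],"spin": 0},
    {"dp": [39,9.6,0],"spin": 0},
  ],
)

```text
clock: 38.65
position: [0.6094, -0.2012, 0.408]
ee_rot: [0.735, 0.679, -0.0, -0.001]
ft_force: [1.3, -0.7, -3.3]
grip_width: 0.26
grasp_force: 49.6
```

Emit:
arm_command(
  plan=[
    {"dp": [39,9.6,0],"spin": 0},
    {"dp": [39,9.6,0],"spin": 0},
    {"dp": [39,9.6,0],"spin": 0},
    {"dp": [39,9.6,0],"spin": 0},
    {"dp": [0,0,0],"spin": 0},
  ],
)

```text
clock: 39.15
position: [0.6619, -0.0427, 0.407]
ee_rot: [0.731, 0.682, 0.0, -0.002]
ft_force: [-1.1, 0.1, -2.4]
grip_width: 0.258
grasp_force: 49.6
```

Emit:
arm_command(
  plan=[
    {"dp": [0,0,0],"spin": 0},
    {"dp": [0,0,0],"spin": 0},
  ],
)

```text
clock: 39.35
position: [0.6601, -0.0519, 0.4084]
ee_rot: [0.736, 0.677, -0.001, -0.0]
ft_force: [0.3, -0.2, -2.4]
grip_width: 0.26
grasp_force: 49.6
```

Run:
```python
from h import *
o=manip.get_obs(); print(np.round(o['joint_pos'],2),o['grip_width'])
goto(*rw(.07,-.0788),.338,-4.53)
C=cam('wrist'); im=viewer.camera('wrist'); cv2.imwrite('pics/w14.png',im)
for Y in (-.047,-.113,.047,.113):
  print(Y,proj(C,[[*rw(.07,Y),.161],[*rw(.0475,Y),.1835],[*rw(.0925,Y),.1835]]).round(0).tolist())
```

```text
[-0.38  0.45  0.55  1.37 -0.23  1.39  0.08] 0.2601996344007292
cur yaw -4.74 pos [ 0.6601 -0.0519  0.4084] spin -0.004 dp mm [ 2.7 -1.2 70.4]
-0.047 [[280.0, 173.0], [242.0, 181.0], [317.0, 180.0]]
-0.113 [[281.0, 263.0], [246.0, 279.0], [314.0, 279.0]]
0.047 [[279.0, 18.0], [236.0, 7.0], [321.0, 7.0]]
0.113 [[278.0, -103.0], [233.0, -126.0], [322.0, -127.0]]
```

Emit:
arm_command(
  plan=[
    {"dp": [2.7,-1.2,20],"spin": -0.004},
    {"dp": [0,0,20],"spin": 0},
    {"dp": [0,0,10],"spin": 0},
    {"dp": [0,0,10],"spin": 0},
    {"dp": [0,0,5],"spin": 0},
  ],
)

```text
clock: 39.9
position: [0.6594, -0.0485, 0.3436]
ee_rot: [0.735, 0.678, -0.0, -0.0]
ft_force: [-1.0, 0.3, -2.6]
grip_width: 0.259
grasp_force: 49.7
```

Emit:
arm_command(
  plan=[
    {"dp": [0,0,4],"spin": 0},
    {"dp": [0,0,2],"spin": 0},
    {"dp": [0,0,0],"spin": 0},
    {"dp": [0,0,0],"spin": 0},
  ],
)

```text
clock: 40.3
position: [0.6596, -0.048, 0.3386]
ee_rot: [0.734, 0.679, 0.0, 0.0]
ft_force: [-1.1, 0.6, -2.7]
grip_width: 0.265
grasp_force: 49.7
```

Nearly seated; a few mm more, then release a little and rise.

Emit:
arm_command(
  plan=[
    {"dp": [0,0,3],"spin": 0},
    {"dp": [0,0,0],"spin": 0},
    {"dp": [0,0,0],"spin": 0},
  ],
)

```text
clock: 40.6
position: [0.6596, -0.0482, 0.3379]
ee_rot: [0.734, 0.679, 0.001, 0.0]
ft_force: [-7.7, 1.4, 13.9]
grip_width: 0.263
grasp_force: 51.4
```

Emit:
arm_command(
  plan=[
    {"dp": [0,0,0],"spin": 0},
    {"dp": [0,0,0],"spin": 0},
    {"dp": [0,0,0],"spin": 0},
    {"dp": [0,0,0],"spin": 0},
  ],
  grip=0,
)

```text
clock: 41.0
position: [0.6595, -0.048, 0.3351]
ee_rot: [0.734, 0.679, 0.0, 0.0]
ft_force: [-0.5, 0.0, -0.4]
grip_width: 0.503
grasp_force: 0.0
```

Emit:
arm_command(
  plan=[
    {"dp": [0,0,-10],"spin": 0},
    {"dp": [0,0,-30],"spin": 0},
    {"dp": [0,0,-40],"spin": 0},
    {"dp": [-40,0,0],"spin": 0},
    {"dp": [-40,0,0],"spin": 0},
  ],
)

```text
clock: 41.5
position: [0.6535, -0.1275, 0.4175]
ee_rot: [0.733, 0.68, 0.001, 0.001]
ft_force: [-0.4, -0.4, -1.0]
grip_width: 0.5
grasp_force: 0.0
```

Emit:
arm_command(
  plan=[
    {"dp": [0,0,0],"spin": 0},
    {"dp": [0,0,0],"spin": 0},
    {"dp": [0,0,0],"spin": 0},
  ],
)

```text
clock: 41.8
position: [0.6534, -0.1267, 0.4153]
ee_rot: [0.734, 0.679, 0.0, -0.0]
ft_force: [-0.5, -0.2, -0.3]
grip_width: 0.496
grasp_force: 0.0
```

Run:
```python
from h import *
im=viewer.camera('wrist'); cv2.imwrite('pics/w15.png',im); C=cam('wrist')
t=viewer.camera('top'); cv2.imwrite('pics/t4.png',t); viewer.camera('scene')
for c in ('wrist','scene','top'):
  for r in finder.find_in(c,'spindle1')[:6]: print(c,round(r['score'],2),np.round(r['position'],3))
print('seat1',rw(.07,-.08),np.round(manip.get_obs()['joint_pos'],2))
goto(.3545,-.2676,.36,-6.13)
```

```text
wrist 0.59 [ 0.359 -0.256  0.024]
wrist 0.58 [ 0.657 -0.054  0.19 ]
wrist 0.4 [ 0.569 -0.078  0.106]
scene 0.84 [ 0.661 -0.049  0.187]
scene 0.63 [ 0.357 -0.257  0.026]
top 0.67 [ 0.665 -0.026  0.188]
seat1 (np.float64(0.6590597225917643), np.float64(-0.050281085878266865)) [-0.27  0.46  0.57  1.35 -0.24  1.4   0.21]
cur yaw -4.47 pos [ 0.6533 -0.1271  0.4151] spin 0.029 dp mm [-171.6 -282.1   55.1]
```

Emit:
arm_command(
  plan=[
    {"dp": [-24.5,-40.3,0],"spin": 0.029},
    {"dp": [-24.5,-40.3,0],"spin": 0},
    {"dp": [-24.5,-40.3,0],"spin": 0},
    {"dp": [-24.5,-40.3,0],"spin": 0},
    {"dp": [-24.5,-40.3,0],"spin": 0},
  ],
  grip=-0.5,
)

```text
clock: 42.6
position: [0.4385, -0.2296, 0.415]
ee_rot: [0.744, 0.668, 0.0, 0.0]
ft_force: [0.0, -0.1, 1.7]
grip_width: 0.749
grasp_force: 0.0
```

Emit:
arm_command(
  plan=[
    {"dp": [-24.5,-40.3,30],"spin": 0},
    {"dp": [-24.5,-40.3,30],"spin": 0},
    {"dp": [0,0,0],"spin": 0},
    {"dp": [0,0,0],"spin": 0},
  ],
)

```text
clock: 43.0
position: [0.3633, -0.265, 0.3615]
ee_rot: [0.745, 0.667, 0.001, -0.0]
ft_force: [-0.3, -0.4, 1.8]
grip_width: 0.75
grasp_force: 0.0
```

Run:
```python
from h import *
o=manip.get_obs();print(np.round(o['joint_pos'],2))
goto(.3545,-.2676,.1725,-6.13)
C=cam('wrist'); im=viewer.camera('wrist'); cv2.imwrite('pics/w16.png',im)
for r in finder.find_in('wrist','spindle1')[:6]: print(round(r['score'],2),np.round(r['position'],3))
```

```text
[-0.2  -0.08  0.71  1.99  0.05  1.21  0.38]
cur yaw -6.26 pos [ 0.3633 -0.265   0.3615] spin -0.002 dp mm [ -3.5  -8.4 189. ]
0.57 [ 0.35  -0.264  0.027]
```

Emit:
arm_command(
  plan=[
    {"dp": [-3,-9.5,40],"spin": 0},
    {"dp": [0,0,40],"spin": 0},
    {"dp": [0,0,40],"spin": 0},
    {"dp": [0,0,30],"spin": 0},
    {"dp": [0,0,10],"spin": 0},
  ],
)

```text
clock: 43.6
position: [0.3544, -0.2659, 0.1993]
ee_rot: [0.744, 0.669, -0.001, -0.001]
ft_force: [-0.3, -0.4, 1.0]
grip_width: 0.751
grasp_force: 0.0
```

Run:
```python
from h import *
goto(.3535,-.267,.1735,-6.13)
```

```text
cur yaw -6.08 pos [ 0.3544 -0.2659  0.1993] spin 0.001 dp mm [-1.2 -0.8 25.8]
```

Emit:
arm_command(
  plan=[
    {"dp": [-1.2,-0.8,15],"spin": 0},
    {"dp": [0,0,7],"spin": 0},
    {"dp": [0,0,3],"spin": 0},
    {"dp": [0,0,0],"spin": 0},
    {"dp": [0,0,0],"spin": 0},
  ],
)

```text
clock: 44.1
position: [0.3536, -0.2681, 0.1772]
ee_rot: [0.744, 0.668, 0.0, 0.0]
ft_force: [0.1, 0.0, 0.2]
grip_width: 0.75
grasp_force: 0.0
```

Emit:
arm_command(
  plan=[
    {"dp": [0,0,0],"spin": 0},
    {"dp": [0,0,0],"spin": 0},
    {"dp": [0,0,0],"spin": 0},
    {"dp": [0,0,0],"spin": 0},
    {"dp": [0,0,0],"spin": 0},
  ],
  grip=1,
)

```text
clock: 44.6
position: [0.3529, -0.268, 0.1768]
ee_rot: [0.744, 0.668, 0.0, -0.0]
ft_force: [-4.4, 1.8, 10.2]
grip_width: 0.261
grasp_force: 48.5
```

Emit:
arm_command(
  plan=[
    {"dp": [0,0,0],"spin": 0},
    {"dp": [0,0,0],"spin": 0},
    {"dp": [0,0,0],"spin": 0},
  ],
)

```text
clock: 44.9
position: [0.3529, -0.268, 0.1768]
ee_rot: [0.744, 0.668, 0.0, -0.0]
ft_force: [-4.6, 2.4, 9.9]
grip_width: 0.261
grasp_force: 48.5
```

Emit:
arm_command(
  plan=[
    {"dp": [0,0,-30],"spin": 0},
    {"dp": [0,0,-40],"spin": 0},
    {"dp": [0,0,-45],"spin": 0},
    {"dp": [0,0,-45],"spin": 0},
    {"dp": [0,0,-45],"spin": -0.028},
  ],
)

```text
clock: 45.4
position: [0.3523, -0.2679, 0.383]
ee_rot: [0.735, 0.678, 0.0, -0.0]
ft_force: [2.1, 0.9, -4.8]
grip_width: 0.261
grasp_force: 51.0
```

Emit:
arm_command(
  plan=[
    {"dp": [0,0,-35],"spin": 0},
    {"dp": [0,0,0],"spin": 0},
    {"dp": [0,0,0],"spin": 0},
  ],
)

```text
clock: 45.7
position: [0.3529, -0.2678, 0.4161]
ee_rot: [0.735, 0.678, 0.0, -0.0]
ft_force: [0.8, 0.4, -4.4]
grip_width: 0.261
grasp_force: 51.3
```

Run:
```python
from h import *
o=manip.get_obs(); print(np.round(o['joint_pos'],2),o['ft_force'],o['grip_width'])
goto(*rw(.07,.08),.41,-4.53)
```

```text
[-0.25 -0.16  0.73  1.93  0.11  1.34  0.37] [ 0.79401531  0.38563086 -4.41444399] 0.26102870086931584
cur yaw -4.58 pos [ 0.3529 -0.2678  0.4161] spin -0.001 dp mm [401.  288.    6.1]
```

Emit:
arm_command(
  plan=[
    {"dp": [33.4,24,0],"spin": 0},
    {"dp": [33.4,24,0],"spin": 0},
    {"dp": [33.4,24,0],"spin": 0},
    {"dp": [33.4,24,0],"spin": 0},
    {"dp": [33.4,24,0],"spin": 0},
  ],
)

```text
clock: 46.2
position: [0.4865, -0.1096, 0.4141]
ee_rot: [0.735, 0.678, -0.001, -0.001]
ft_force: [-0.2, -1.0, -3.6]
grip_width: 0.261
grasp_force: 51.1
```

Emit:
arm_command(
  plan=[
    {"dp": [33.4,24,0],"spin": 0},
    {"dp": [33.4,24,0],"spin": 0},
    {"dp": [33.4,24,0],"spin": 0},
    {"dp": [33.4,24,0],"spin": 0},
    {"dp": [33.4,24,0],"spin": 0},
  ],
)

```text
clock: 46.7
position: [0.6197, 0.0471, 0.4134]
ee_rot: [0.735, 0.678, -0.002, -0.001]
ft_force: [1.2, -1.6, -3.4]
grip_width: 0.258
grasp_force: 51.1
```

Emit:
arm_command(
  plan=[
    {"dp": [33.4,24,0],"spin": 0},
    {"dp": [33.4,24,0],"spin": 0},
    {"dp": [0,0,0],"spin": 0},
    {"dp": [0,0,0],"spin": 0},
    {"dp": [0,0,0],"spin": 0},
  ],
)

```text
clock: 47.2
position: [0.672, 0.1074, 0.4147]
ee_rot: [0.735, 0.678, -0.002, -0.0]
ft_force: [0.1, 0.1, -3.9]
grip_width: 0.261
grasp_force: 51.3
```

Run:
```python
from h import *
o=manip.get_obs(); print(np.round(o['joint_pos'],2),o['grip_width'])
goto(*rw(.07,.08),.3388,-4.53)
```

```text
[-0.53  0.48  0.45  1.3  -0.2   1.41 -0.18] 0.26138623798091465
cur yaw -4.68 pos [0.672  0.1074 0.4147] spin -0.003 dp mm [ 1.8 -0.4 75.9]
```

Emit:
arm_command(
  plan=[
    {"dp": [1.8,-0.4,25],"spin": -0.003},
    {"dp": [0,0,20],"spin": 0},
    {"dp": [0,0,10],"spin": 0},
    {"dp": [0,0,10],"spin": 0},
    {"dp": [0,0,6],"spin": 0},
  ],
)

```text
clock: 47.7
position: [0.6719, 0.1099, 0.3452]
ee_rot: [0.734, 0.679, 0.0, -0.0]
ft_force: [-0.3, 0.4, -4.9]
grip_width: 0.263
grasp_force: 51.3
```

Emit:
arm_command(
  plan=[
    {"dp": [0,0,3],"spin": 0},
    {"dp": [0,0,0],"spin": 0},
    {"dp": [0,0,0],"spin": 0},
  ],
)

```text
clock: 48.0
position: [0.6721, 0.1104, 0.3431]
ee_rot: [0.734, 0.679, 0.0, 0.0]
ft_force: [-0.0, -0.0, -3.9]
grip_width: 0.261
grasp_force: 51.3
```

Emit:
arm_command(
  plan=[
    {"dp": [0,0,3],"spin": 0},
    {"dp": [0,0,0],"spin": 0},
    {"dp": [0,0,0],"spin": 0},
  ],
)

```text
clock: 48.3
position: [0.6722, 0.1104, 0.3407]
ee_rot: [0.734, 0.679, 0.001, 0.0]
ft_force: [-2.9, -0.3, 5.9]
grip_width: 0.263
grasp_force: 52.1
```

Emit:
arm_command(
  plan=[
    {"dp": [0,0,0],"spin": 0},
    {"dp": [0,0,0],"spin": 0},
    {"dp": [0,0,0],"spin": 0},
    {"dp": [0,0,0],"spin": 0},
  ],
  grip=0,
)

```text
clock: 48.7
position: [0.672, 0.1104, 0.3394]
ee_rot: [0.734, 0.679, 0.0, -0.0]
ft_force: [-0.9, -0.7, -0.2]
grip_width: 0.499
grasp_force: 0.0
```

Emit:
arm_command(
  plan=[
    {"dp": [0,0,-10],"spin": 0},
    {"dp": [0,0,-30],"spin": 0},
    {"dp": [0,0,-40],"spin": 0},
    {"dp": [40,-40,0],"spin": 0},
    {"dp": [40,-40,0],"spin": 0},
  ],
)

```text
clock: 49.2
position: [0.6069, 0.1856, 0.4216]
ee_rot: [0.735, 0.678, 0.001, 0.001]
ft_force: [-0.1, 1.4, -1.4]
grip_width: 0.495
grasp_force: 0.0
```

Emit:
arm_command(
  plan=[
    {"dp": [40,-40,0],"spin": 0},
    {"dp": [0,0,0],"spin": 0},
    {"dp": [0,0,0],"spin": 0},
    {"dp": [0,0,0],"spin": 0},
    {"dp": [0,0,0],"spin": 0},
  ],
  grip=1,
)

```text
clock: 49.7
position: [0.5752, 0.2228, 0.4197]
ee_rot: [0.735, 0.678, 0.0, 0.0]
ft_force: [-0.0, -0.2, -0.8]
grip_width: -0.001
grasp_force: 0.0
```

Run:
```python
from h import *
t=viewer.camera('top'); s=viewer.camera('scene'); w=viewer.camera('wrist')
for c in ('scene','top'):
 for n in ('spindle1','link1','flag_tip','wrench'):
  for r in finder.find_in(c,n)[:4]: print(c,n,round(r['score'],2),np.round(r['position'],3))
print('seats',rw(.07,-.08),rw(.07,.08))
o=manip.get_obs(); print(o['clock'],np.round(o['joint_pos'],2)); goto(*rw(-.11,.205),.40,-4.53)
a=cv2.resize(t[130:260,130:330],None,fx=3,fy=3,interpolation=cv2.INTER_CUBIC); b=cv2.resize(s[180:330,200:380],(600,500)[0:2] if 0 else (468,390),interpolation=cv2.INTER_CUBIC)
cv2.imwrite('pics/fin1.png',cv2.resize(np.hstack([cv2.resize(a,(400,260)),cv2.resize(b,(400,260)) ]) ,(800,260)) if 0 else np.vstack([cv2.resize(t[150:250,160:330],(560,329)),cv2.resize(s[180:320,200:380],(347,270)).copy() if 0 else cv2.resize(s[180:310,200:470],(560,270))]))
```

```text
scene spindle1 0.75 [0.671 0.116 0.194]
scene spindle1 0.16 [0.606 0.118 0.073]
scene link1 0.74 [ 0.55  -0.073  0.093]
scene link1 0.57 [0.582 0.163 0.096]
scene link1 0.57 [0.575 0.082 0.097]
scene link1 0.17 [0.604 0.116 0.079]
scene flag_tip 0.74 [0.608 0.119 0.074]
scene flag_tip 0.45 [0.587 0.24  0.096]
scene wrench 0.76 [0.774 0.012 0.01 ]
top spindle1 0.95 [0.665 0.108 0.188]
top spindle1 0.95 [ 0.659 -0.057  0.191]
top link1 0.93 [0.567 0.155 0.094]
top link1 0.9 [ 0.552 -0.084  0.096]
top link1 0.73 [0.558 0.074 0.091]
top link1 0.57 [ 0.71  -0.35   0.004]
top flag_tip 0.63 [ 0.551 -0.08   0.095]
top flag_tip 0.61 [0.584 0.237 0.098]
top wrench 0.76 [0.775 0.011 0.009]
seats (np.float64(0.6590597225917643), np.float64(-0.050281085878266865)) (np.float64(0.6717025290220304), np.float64(0.10921863025178406))
50.25 [-0.77  0.31  0.41  1.48 -0.13  1.37 -0.43]
cur yaw -4.41 pos [0.5744 0.2243 0.4195] spin 0.002 dp mm [ 17.9 -73.9  19.5]
```

View pics/fin1.png

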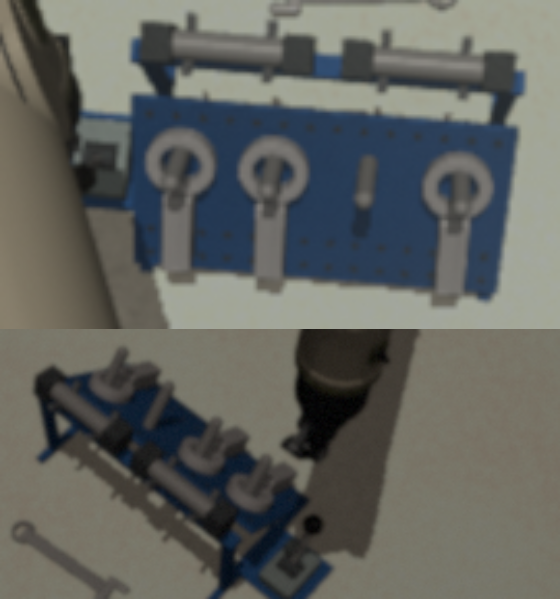

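Emit:
arm_command(
  plan=[
    {"dp": [10,-37,0],"spin": 0},
    {"dp": [11,-37,10],"spin": 0},
    {"dp": [0,0,40],"spin": 0},
    {"dp": [0,0,40],"spin": 0},
    {"dp": [0,0,40],"spin": 0},
  ],
)

```text
clock: 50.75
position: [0.5019, 0.2512, 0.2887]
ee_rot: [0.734, 0.68, 0.001, -0.0]
ft_force: [1.1, 0.0, 0.3]
grip_width: -0.002
grasp_force: 0.0
```

Emit:
arm_command(
  plan=[
    {"dp": [0,0,30],"spin": 0},
    {"dp": [0,0,16],"spin": 0},
    {"dp": [0,0,0],"spin": 0},
    {"dp": [0,0,0],"spin": 0},
    {"dp": [0,0,0],"spin": 0},
  ],
)

```text
clock: 51.25
position: [0.5028, 0.2512, 0.2449]
ee_rot: [0.734, 0.679, 0.001, 0.0]
ft_force: [-0.1, 0.0, 0.1]
grip_width: 0.001
grasp_force: 0.0
```

Run:
```python
from h import *
goto(*rw(.0,.207),.243,-4.53)
```

```text
cur yaw -4.41 pos [0.5028 0.2512 0.2449] spin 0.002 dp mm [ -1.2 109.6   1.9]
```

Emit:
arm_command(
  plan=[
    {"dp": [-1,15,2],"spin": 0},
    {"dp": [0,15,0],"spin": 0},
    {"dp": [0,15,0],"spin": 0},
    {"dp": [0,15,0],"spin": 0},
    {"dp": [0,15,0],"spin": 0},
  ],
)

```text
clock: 51.75
position: [0.5783, 0.2447, 0.245]
ee_rot: [0.734, 0.679, 0.002, 0.0]
ft_force: [-5.1, -1.4, 18.1]
grip_width: -0.001
grasp_force: 8.5
```

Emit:
arm_command(
  plan=[
    {"dp": [0,12,0],"spin": 0},
    {"dp": [0,12,0],"spin": 0},
    {"dp": [0,8,0],"spin": 0},
    {"dp": [0,5,0],"spin": 0},
    {"dp": [0,0,0],"spin": 0},
  ],
)

```text
clock: 52.25
position: [0.6142, 0.2412, 0.2418]
ee_rot: [0.734, 0.679, 0.0, 0.0]
ft_force: [-0.5, -0.4, -0.3]
grip_width: -0.004
grasp_force: 0.0
```

Run:
```python
from h import *
goto(*rw(.011,.207),.243,-4.53)
v=viewer.camera('scene'); C=cam('scene')
for r in finder.find_in('scene','flag_tip')[:4]: print(round(r['score'],2),np.round(r['position'],3))
print('end tip at',rw(.038,.205))
```

```text
cur yaw -4.43 pos [0.6142 0.2412 0.2418] spin 0.002 dp mm [-0.1  8.8 -1.2]
end tip at (np.float64(0.6496797783196655), np.float64(0.23635634476443954))
```

Emit:
arm_command(
  plan=[
    {"dp": [0,5,0],"spin": 0},
    {"dp": [0,4,0],"spin": 0},
    {"dp": [0,0,0],"spin": 0},
  ],
)

```text
clock: 52.65
position: [0.6227, 0.2409, 0.2413]
ee_rot: [0.734, 0.679, -0.0, -0.001]
ft_force: [-3.4, -0.4, 1.9]
grip_width: 0.002
grasp_force: 1.8
```

Emit:
arm_command(
  plan=[
    {"dp": [0,4,0],"spin": 0},
    {"dp": [0,0,0],"spin": 0},
  ],
)

```text
clock: 52.85
position: [0.6246, 0.241, 0.2411]
ee_rot: [0.733, 0.68, -0.003, -0.003]
ft_force: [-21.3, -0.5, 12.9]
grip_width: 0.002
grasp_force: 11.2
```

Emit:
arm_command(
  plan=[
    {"dp": [0,4,0],"spin": 0},
    {"dp": [0,0,0],"spin": 0},
  ],
)

```text
clock: 53.05
position: [0.6263, 0.2411, 0.2409]
ee_rot: [0.733, 0.68, -0.006, -0.005]
ft_force: [-41.1, -5.2, 25.5]
grip_width: -0.001
grasp_force: 21.2
```

Run:
```python
from h import *
for c in ('wrist','top','scene'):
  viewer.camera(c)
  for r in finder.find_in(c,'flag_tip')[:4]: print(c,round(r['score'],2),np.round(r['position'],3))
```

Emit:
arm_command(
  plan=[
    {"dp": [0,-8,0],"spin": 0},
    {"dp": [0,-30,0],"spin": 0},
    {"dp": [0,-40,0],"spin": 0},
    {"dp": [0,-40,-20],"spin": 0},
    {"dp": [0,-20,-45],"spin": 0},
  ],
)

```text
clock: 53.85
position: [0.4895, 0.2508, 0.3038]
ee_rot: [0.733, 0.68, -0.003, -0.001]
ft_force: [1.3, 1.2, 1.2]
grip_width: 0.005
grasp_force: 0.0
```

Emit:
arm_command(
  plan=[
    {"dp": [30,-20,-45],"spin": 0},
    {"dp": [40,-10,-40],"spin": 0},
    {"dp": [40,-10,0],"spin": 0},
    {"dp": [0,0,0],"spin": 0},
    {"dp": [0,0,0],"spin": 0},
  ],
)

```text
clock: 54.35
position: [0.4648, 0.3547, 0.3803]
ee_rot: [0.733, 0.68, 0.0, 0.0]
ft_force: [-0.2, -0.3, -0.5]
grip_width: -0.002
grasp_force: 0.0
```

Run:
```python
from h import *
o=manip.get_obs(); print(o['clock'],o['position'],o['ft_force'])
for c in ('top','scene'):
  im=viewer.camera(c); cv2.imwrite(f'pics/end_{c}.png',im); C=cam(c)
  for n in ('flag_tip','link1','spindle1'):
    for r in finder.find_in(c,n)[:4]: print(c,n,round(r['score'],2),np.round(r['position'],3))
  for X in (-.038,.038):
    u=proj(C,[[*rw(X,.205),.092]])[0]; k=im[int(u[1])-2:int(u[1])+3,int(u[0])-2:int(u[0])+3].reshape(-1,3).mean(0); print(c,'ball at',X,u.round(),k.round())
```

```text
54.35 [0.46477575 0.35470457 0.38027706] [-0.19258101 -0.27420265 -0.46059076]
top flag_tip 0.59 [0.644 0.236 0.094]
top flag_tip 0.55 [0.562 0.076 0.09 ]
top link1 0.71 [ 0.549 -0.082  0.092]
top link1 0.69 [0.561 0.077 0.09 ]
top link1 0.61 [0.564 0.155 0.093]
top link1 0.45 [0.581 0.043 0.08 ]
top spindle1 0.73 [ 0.66  -0.057  0.189]
top spindle1 0.58 [0.666 0.109 0.191]
top ball at -0.038 [184. 205.] [111. 116. 109.]
top ball at 0.038 [187. 179.] [34. 36. 36.]
scene flag_tip 0.59 [0.652 0.237 0.101]
scene flag_tip 0.38 [0.609 0.118 0.082]
scene link1 0.86 [0.58  0.164 0.098]
scene link1 0.63 [ 0.551 -0.07   0.093]
scene link1 0.57 [0.572 0.084 0.098]
scene spindle1 0.89 [ 0.66  -0.046  0.189]
scene spindle1 0.64 [0.675 0.118 0.189]
scene ball at -0.038 [352. 273.] [110. 124. 125.]
scene ball at 0.038 [333. 294.] [ 9.  9. 10.]
```

The black ball is at its rear end position (x 38 mm) in both cameras, and all parts are in place.

```bash
python3 -c "
from h import *
print(manip.hand_in())"
```

```text
the job is handed in; nothing more can be done
None
```

I handed in the finished kit at about 54 s of the 208 s allowed. The three links present hang on pegs 1, 3 and 4, both spindles lie in their cradles, and the lever is thrown fully to the rear. The last top and scene pictures confirm this. `hand_in()` returned no verdict.

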